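# Hang the hygrometer in the dry cabinet

## Robot

A 6-joint arm with a two-finger parallel gripper is mounted at the origin on the work surface. World frame = base frame: x ahead of the robot, y to its left, z up, the work surface at z = 0. Lengths are in m, angles in degrees, forces in N, time in s.
With the tool pointing down it reaches from about 0.25 to 0.8 m from the base axis. Payload 3.9 kg.
Tool frame: the origin (TCP) lies at the very end of the fingers, on their centre line; the grasp point (between the pads) lies 19 mm behind it; z points along the fingers, x is the direction in which the jaws open and shut, and the axes are right-handed (so a half turn about z gives the same grasp; the last joint's range is limited). The gripper opens to 85 mm and grips with 20 to 120 N. Pads are 22 mm wide; open, the fingers measure 114 mm over their backs; the gripper's body (76 mm by 85 mm) begins 54 mm behind the grasp point. The pads swing forward as they close: fully open they stand 13 mm farther back than shut.
Start: joints at [71.963, 14.897, -7.913, 67.191, 0, 90], TCP at [0.163, 0.499, 0.194] pointing down, gripper open.
Joint ranges: [-159.42, 159.42], [-47.68, 98.78], [-73.54, 78.23], [-108.79, 121.32], [-90, 84.71], [-180, 180]. Speed limits (degrees/s): [147.25, 147.25, 180, 180, 180, 180].

## Interface

Orientations are given as a 3x3 rotation matrix whose columns are the frame's x, y, z axes.
In Python, from workcell import arm gives the robot as it stands.
- The arm moves only by the shell command python3 -m inch 'ROWS'. ROWS is JSON, a list of rows, each a list of 7 numbers: the shift along the tool's x, y, z in m, then the turn, a rotation vector about the tool's x, y, z in degrees, then the closure, from 0 (fully open) to 1 (shut). In form: [[tx, ty, tz, wx, wy, wz, gripper], ...]. A call has 1 to 5 rows; each row is the pose to reach, as a shift and turn from the pose commanded when the call began, along the tool's axes at that moment; what a row does not reach only later rows make up. A row lasts 1/12 s, in which the tool goes at most 41.7 mm and 7.16 degrees, less where a joint would pass 70% of its speed; a pose out of reach is approached as far as the arm can. A call with a gripper value outside its range is refused whole. The fingers move at their own pace and stop on an object; the grip force is fixed at half the most. Time passes only in rows, so rows that repeat a pose let the fingers close. It gives the time, the measured TCP pose, the force and the opening at its end, in the units of the state.
- arm.sense(): the state, without advancing time (a new reading comes with each control period).
- arm.camera(name): name is "side" or "top" or "wrist"; returns (picture, depth): 480x640x3 uint8, red, green, blue; 480x640 float32, m along the optical axis (not along the pixel's ray), 0 where there is no reading.
- arm.camera_params(name): a dict with "fov_y" (degrees; the focal length in pixels is half the picture's height over the tangent of half this angle, whatever the lens; pixels are square), "cx", "cy" (the principal point, pixels), "world_from_camera" (4x4, takes a point from camera to world coordinates). Camera axes: x right, y down, z forward; pixel columns grow to the right and rows downward; lengths in m; the calibration is good to about 2 mm. A picture is of the moment at which its call begins: read the wrist's pose just before it. camera_params takes no time and is no camera call; for the wrist camera it gives the pose at the moment of the call.
- arm.finish_job(): hands the job in, once; it reports no verdict.
The state is a dict: "clock": time; "joint_positions": joint angles; "qd": joint speeds; "effort": joint torques, N m; "eef_pos": TCP position; "eef_rot": TCP orientation; "wrist_force": force on the tool from outside, world axes, zero at the start; "wrist_torque": the same for the moment, N m; "opening": opening from 0.0 (shut) to 1.0 (fully open).
Only numpy, scipy, OpenCV 4.12 (cv2) and the standard library are available. Lean on these libraries where they do the work, as an engineer would, in place of code of your own. Each camera call takes 0.05 s, during which the arm holds its last target.

## Task

Lift the hygrometer out of its charging cradle, lower it through the open top hatch of the clear dry cabinet, display facing away from the wall rail, and hang it by the keyhole in its back on the headed stud of that rail: find the stud by feel, press only gently, slide it down until it is fully home and let go only then, never letting it drop. Keep the hygrometer and the hand off the cabinet's walls, edges, hatch and shelf, and leave the other things on the bench where they are.

Things in the scene. Friction and masses are not known exactly. Their poses are not given: they have to be found in the camera images.
- gauge_center (a point): Centre of the hygrometer, a flat light-grey upright instrument: 26 mm deep (its x), 58 mm wide (its y), 112 mm tall (its z), 0.13 to 0.25 kg, standing 6 mm above the bench in its cradle. +x points out of the dark display face; the back (-x) and the sides are flat. Its stiff sides can be gripped anywhere; held within 20 mm of its top, the hand stays clear of the cabinet.
- keyhole (a point): On the hygrometer's back face (same axes), centre of the keyhole's entry, 14 mm above the instrument's centre, on its middle line: a hole 20 mm wide and 16 mm tall, running up through a short taper into a slot 8 mm wide whose closed upper end is 22 mm above this point (20 mm below the top). The back is 3 mm thick, with a hollow 9 mm deep behind it; below the entry it is plain for 62 mm.
- cradle: Dark charging cradle, fixed to the bench, 70 x 92 mm base; an open-topped pocket 24 mm tall with 2 mm of play around the hygrometer, which lifts straight up. Origin: centre of its underside; same axes as the hygrometer in it.
- cabinet: Clear acrylic dry cabinet, fixed: 220 mm (its x) by 300 mm (its y), walls to 208 mm above the bench. Origin: centre of its underside. The opening in its top runs from x = -105 to 0 mm, y = -110 to +110 mm; beside it run aluminium tracks up to 216 mm high; beyond it (x over 0) lie the slid-back hatch and its grip, up to 229 mm high. Inside: a shelf at 54 mm, with jars only at x over 40 mm.
- case: The cabinet's walls, roof, hatch, tracks, shelf and jars, all that must not be touched; same origin and axes as the cabinet.
- rail: Aluminium rail with a vertical slot, upright in the cabinet on the wall at its -x side, 40 mm wide, its face 14 mm off that wall and reaching from 116 mm below to 32 mm above this origin. Origin: middle line of the face, 170 mm above the bench. +x points straight out of the face into the cabinet, z up (axes of the cabinet). Rigid; it and its stud stand no more than 20 N from the hygrometer.
- stud_range (a point): Same point as the rail's origin: middle of the stretch where a steel headed stud is clamped, on the rail's middle line. Its height is set by hand and not measured: 12 mm below to 12 mm above this point. Shank 5 mm thick, head 13 mm across and 4 mm thick, outer face 9.5 mm from the rail's face. Hung: back against the rail, slot's top on the shank, centre 33.5 mm below the stud.
- wash_bottle: White wash bottle with blue cap and a bent spout, 68 mm across, 212 mm tall; bystander; origin at the centre of its underside.
- beaker: Glass beaker, 74 mm across, 95 mm tall; bystander; origin at the centre of its underside.
- small_beaker: Glass beaker, 52 mm across, 65 mm tall; bystander; origin at the centre of its underside.
- sample_jar: Amber jar with white lid, 44 mm across, 55 mm tall; bystander; origin at the centre of its underside.
- buffer_bottle: Blue bottle with white cap, 54 mm across, 95 mm tall; bystander; origin at the centre of its underside.
- ph_meter: Handheld meter lying flat, 145 x 66 x 28 mm; bystander; origin at the centre of its underside.
- cap: White screw cap, 38 mm across, 13 mm tall; bystander; origin at the centre of its underside.
There are look-alikes about, which are no part of the job. What is shaped like the part that bears gauge_center but pink or purple is not meant.

How it is judged (in metres and radians):
On the way, in this order (a step that is already met when the one before it is completed fails the run):
1. the hygrometer has been lifted clear of its cradle (height (world z) of gauge_center above 0.2 m), for 0.1 s.
2. the hygrometer is inside the cabinet, below the rim, bearing on the rail or its stud (height (world z) of gauge_center below 0.19 m and contact force between gauge and rail above 0.3 N), for 0.02 s.
At the end, for the whole second after the job is handed in: The hygrometer hangs let go and at rest, its weight on the stud: back within 4 mm of the rail's face, centred on the rail within 5 mm, its centre 19 to 48 mm below the rail's origin (33.5 mm below the stud), upright within 0.12 rad, square to the rail within 0.15 rad (x of gauge_center in the frame of rail between 0.01 and 0.0175 m and y of gauge_center in the frame of rail between -0.005 and 0.005 m and z of gauge_center in the frame of rail between -0.048 and -0.019 m and angle between the x axis of gauge_center and the x axis of rail, either way round below 0.15 rad and angle between gauge_center's own z axis and vertical below 0.12 rad and contact force between gauge and rail above 0.8 N and linear speed of gauge below 0.02 m/s); the robot touches nothing.
It fails at once if anything touches the cabinet's walls, roof, edges, hatch, tracks, shelf or jars with more than 1 N (contact force between case and anything else above 1 N).
It fails at once if the hygrometer is pressed on the rail or its stud with more than 20 N (contact force between gauge and rail above 20 N).
It fails at once if the hygrometer is dropped: out of the fingers and falling faster than 0.15 m/s (linear speed of gauge above 0.15 m/s and contact force between the fingers and gauge below 0.1 N).
It fails at once if the hand or arm touches the rail or stud with more than 2 N (contact force between any of the fingers, the arm and rail above 2 N).
It fails at once if a bystander is moved by more than 15 mm (distance of any of wash_bottle, beaker, small_beaker, sample_jar, buffer_bottle, ph_meter, cap from where it was at the start of the episode above 0.015 m).
It also fails if it takes over 67 s, if anything falls off the work surface, if the arm or the gripper's body presses on something with over 40 N, if the wrist force passes 120 N, or if a joint passes its speed limit or range.

## Working session

There is one attempt and no reset: what is moved stays moved. The work goes in short steps, Python scripts to look and compute and a shell command to move; the robot and the scene stay as the last step left them, time stands still between calls to the robot, and variables do not carry over. Pictures are saved under pics/ and viewed, and the job is handed in when it is done.

```bash
ls; mkdir -p pics; python3 - <<'E'
from workcell import arm
import cv2,json,numpy as np
print(arm.sense())
for n in("side","top","wrist"):
    im,d=arm.camera(n); p=arm.camera_params(n)
    cv2.imwrite(f"pics/{n}0.png",im[:,:,::-1]); np.savez(f"{n}0.npz",im=im,d=d,fov=p["fov_y"],cx=p["cx"],cy=p["cy"],T=p["world_from_camera"])
    print(n,p)
E
```

```text
pics
{'clock': 0.0, 'joint_positions': array([ 7.19620712e+01,  1.49353721e+01, -7.98640415e+00,  6.71912731e+01,
        1.04490443e-03,  9.00010778e+01]), 'qd': array([-0.02539037, -0.08164034,  0.07150393,  0.00478055,  0.07749424,
       -0.02931861]), 'effort': array([-3.24459897e-04, -4.05672956e+01,  2.53923619e+01,  1.85765064e-02,
       -9.02805732e-05, -7.64275576e-07]), 'eef_pos': array([0.16232019, 0.49846826, 0.19316404]), 'eef_rot': array([[ 3.09663793e-01,  9.50845908e-01, -6.28298946e-04],
       [ 9.50844068e-01, -3.09664429e-01, -1.87046231e-03],
       [-1.97308327e-03, -1.81998718e-05, -9.99998053e-01]]), 'wrist_force': array([0.68224934, 0.29457894, 0.11019778]), 'wrist_torque': array([-0.0160003 ,  0.01233104, -0.0336717 ]), 'opening': 0.9959138084629526}
side {'fov_y': 56.022486024737674, 'cx': 322.09066736230625, 'cy': 237.88859170120173, 'world_from_camera': array([[ 0.96803631, -0.14155596,  0.20704495,  0.2746961 ],
       [-0.2506217 , -0.57793448,  0.77664696, -0.77258108],
       [ 0.00971941, -0.80371241, -0.59493856,  0.71657975],
       [ 0.        ,  0.        ,  0.        ,  1.        ]])}
top {'fov_y': 50.65151514513634, 'cx': 325.0276059136284, 'cy': 236.83415724293695, 'world_from_camera': array([[-0.01369737, -0.99843871,  0.05415286,  0.40819525],
       [-0.99949882,  0.01521747,  0.0277586 , -0.0210957 ],
       [-0.02853933, -0.0537455 , -0.99814675,  1.32368803],
       [ 0.        ,  0.        ,  0.        ,  1.        ]])}
wrist {'fov_y': 68.50205417489542, 'cx': 320.4863861337853, 'cy': 245.85056150190715, 'world_from_camera': array([[ 0.30970207,  0.90081613,  0.304327  ,  0.08463859],
       [ 0.95083113, -0.29267367, -0.10130292,  0.52501708],
       [-0.0021868 ,  0.32073731, -0.94716567,  0.37350017],
       [ 0.        ,  0.        ,  0.        ,  1.        ]])}
```

View pics/side0.png

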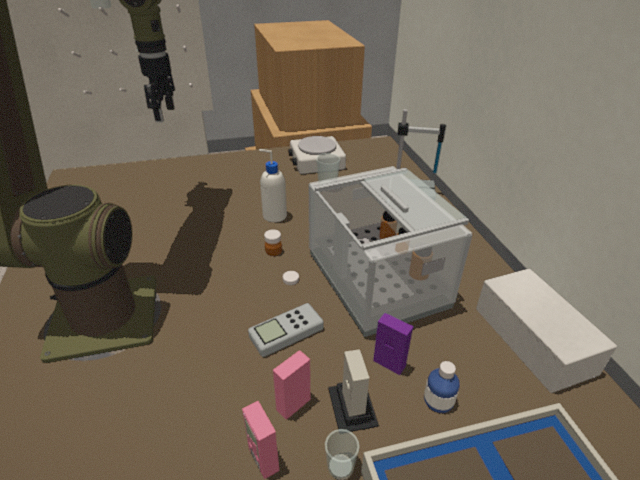

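View pics/top0.png

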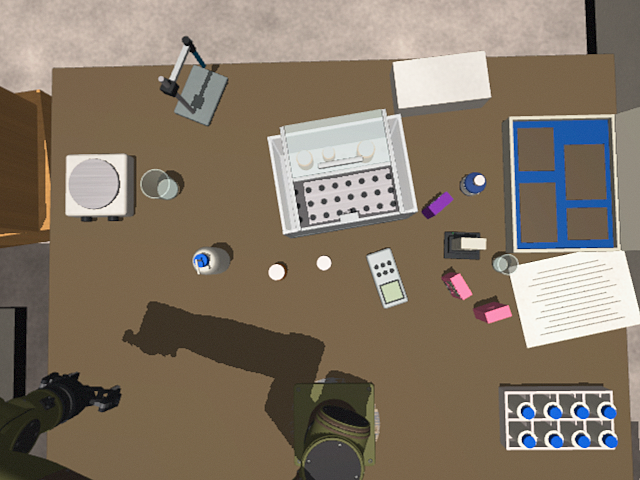

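View pics/wrist0.png

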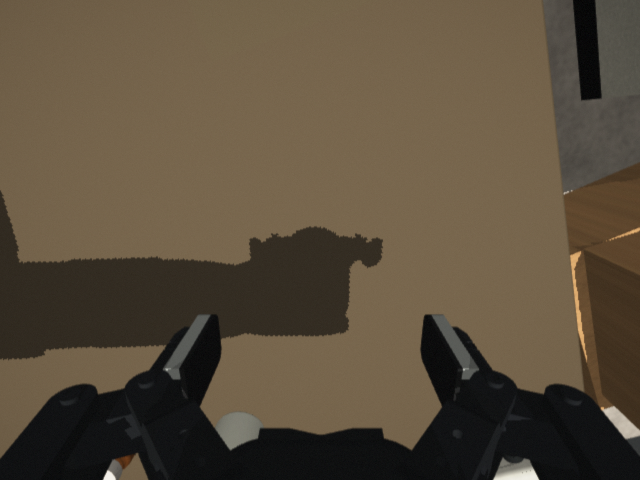

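```bash
python3 - <<'E'
import cv2,numpy as np
s=cv2.imread("pics/side0.png");t=cv2.imread("pics/top0.png")
a=cv2.resize(s[330:450,300:420],None,fx=5,fy=5,interpolation=2)
cv2.imwrite("pics/c1.png",a)
b=cv2.resize(t[100:330,250:530],None,fx=2.8,fy=2.6,interpolation=2)
b=cv2.resize(t[190:330,410:530],None,fx=4,fy=4,interpolation=2);cv2.imwrite("pics/c2.png",b)
b=cv2.resize(t[100:245,260:420],None,fx=4,fy=4,interpolation=2);cv2.imwrite("pics/c3.png",b)
b=cv2.resize(s[160:340,300:480],None,fx=3.3,fy=3.3,interpolation=2);cv2.imwrite("pics/c4.png",b)
E
```

```text
(no output)
```

View pics/c1.png

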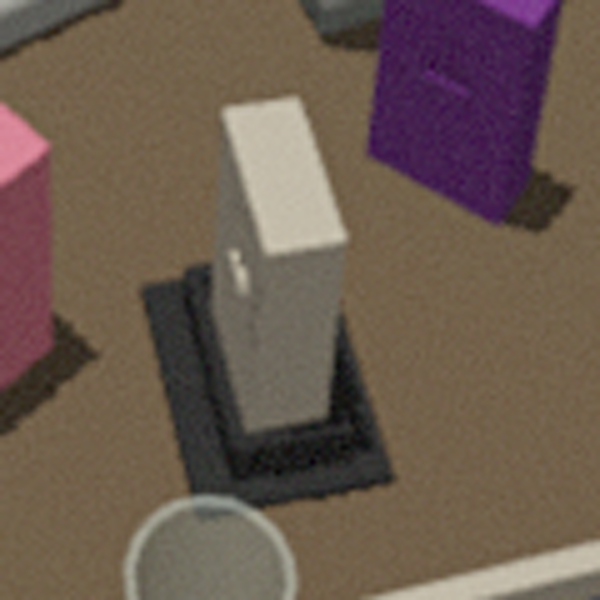

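View pics/c2.png

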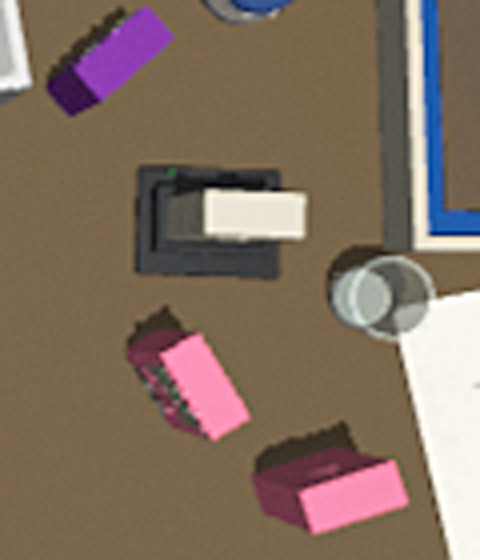

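View pics/c3.png

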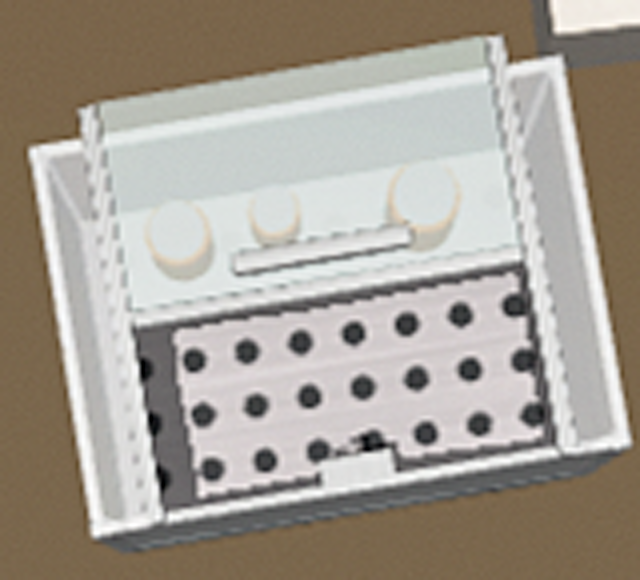

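View pics/c4.png

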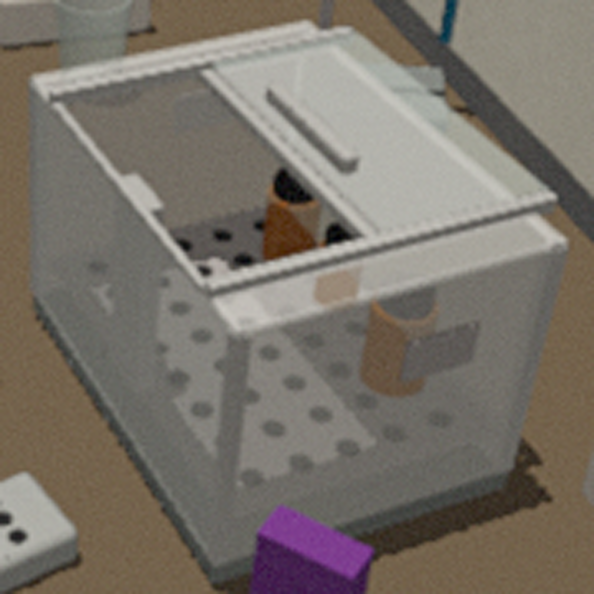

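```bash
cat > h.py <<'E'
import numpy as np,cv2
def load(f):
    z=np.load(f); return z
def ray(cam,uv,zw):
    """intersect pixels with plane z=zw"""
    h=480; f=h/2/np.tan(np.radians(float(cam["fov"]))/2); T=cam["T"]
    uv=np.atleast_2d(np.asarray(uv,float))
    d=np.c_[(uv[:,0]-cam["cx"])/f,(uv[:,1]-cam["cy"])/f,np.ones(len(uv))]@T[:3,:3].T
    o=T[:3,3]; s=(zw-o[2])/d[:,2]
    return o+d*s[:,None]
def cloud(cam):
    h=480; f=h/2/np.tan(np.radians(float(cam["fov"]))/2); T=cam["T"]
    v,u=np.mgrid[:480,:640]; d=cam["d"].astype(float)
    P=np.stack([(u-cam["cx"])/f*d,(v-cam["cy"])/f*d,d],-1)
    return P@T[:3,:3].T+T[:3,3]
def proj(cam,P):
    f=240/np.tan(np.radians(float(cam["fov"]))/2); T=cam["T"]
    q=(np.atleast_2d(P)-T[:3,3])@T[:3,:3]
    return np.c_[q[:,0]/q[:,2]*f+cam["cx"],q[:,1]/q[:,2]*f+cam["cy"]]
E
python3 - <<'E'
from h import *
c=load("top0.npz"); P=cloud(c); im=c["im"]
m=np.zeros((480,640),bool); m[225:265,440:495]=1
m&=(P[...,2]>0.1)&(P[...,2]<0.135)
ys,xs=np.nonzero(m); print(len(xs),xs.min(),xs.max(),ys.min(),ys.max(),np.median(P[m][:,2]))
g=P[m]; r=cv2.minAreaRect((g[:,:2]*1000).astype(np.float32)); print(r)
# bright top in colour
br=(im.min(2)>150); br[:225]=0;br[265:]=0;br[:,:440]=0;br[:,495:]=0
ys,xs=np.nonzero(br); w=ray(c,np.c_[xs,ys],0.118); print(len(xs),cv2.minAreaRect((w[:,:2]*1000).astype(np.float32)))
# cradle
cr=np.array([(444,233),(480,233),(480,259),(444,259)])
print(ray(c,cr,0.0))
# cabinet rim corners from c3 crop (x/4+260,y/4+100)
q=np.array([(32,150),(557,58),(632,440),(95,533)])/4+[260,100]
print(ray(c,q,0.208))
print(ray(c,np.array([(318,475),(395,452),(322,492),(397,472)])/4+[260,100],0.202))
for u,v in [(210,262),(277,271),(324,263),(388,277),(474,183),(505,264),(167,184)]: print(u,v,P[v,u])
E
```

```text
308 460 486 237 248 0.1183178448688682
((455.2036437988281, -338.24566650390625), (60.56196212768555, 26.86968231201172), 88.8288803100586)
281 ((445.5274658203125, -352.33062744140625), (95.73641967773438, 44.52165222167969), 62.26711654663086)
[[ 0.4852734  -0.29367369  0.        ]
 [ 0.48383944 -0.38643986  0.        ]
 [ 0.41649414 -0.38441908  0.        ]
 [ 0.41778872 -0.29190264  0.        ]]
[[ 0.69296366  0.13436955  0.208     ]
 [ 0.73860575 -0.15889415  0.208     ]
 [ 0.52469164 -0.19536651  0.208     ]
 [ 0.47804785  0.10107559  0.208     ]]
[[ 0.50873297 -0.02256651  0.202     ]
 [ 0.52083024 -0.06542186  0.202     ]
 [ 0.49924294 -0.0246385   0.202     ]
 [ 0.50968898 -0.06633595  0.202     ]]
210 262 [0.41735954 0.28212704 0.14232427]
277 271 [0.39317288 0.13585132 0.05343715]
324 263 [0.4117     0.01909637 0.0077583 ]
388 277 [ 0.3739201  -0.14357671  0.02875115]
474 183 [ 0.60195455 -0.35304807  0.0815501 ]
505 264 [ 0.40272954 -0.44633174  0.00525925]
167 184 [0.62527082 0.43008805 0.00919112]
```

```bash
python3 - <<'E'
from h import *
c=load("top0.npz"); P=cloud(c)
O=np.array([0.6086,-0.0297]);a=np.radians(8.9);R=np.array([[np.cos(a),-np.sin(a)],[np.sin(a),np.cos(a)]])
L=(P[...,:2]-O)@R*1000
m=(abs(L[...,1])<45)&(L[...,0]>-125)&(L[...,0]<-60)&(P[...,2]>0.1)
for v in range(200,232):
    print(v,' '.join(f"{L[v,u,0]:.0f},{L[v,u,1]:.0f},{P[v,u,2]*1000:.0f}" if m[v,u] else '-' for u in range(336,364,1)))
E
```

```text
200 - - - - - - - - - - - - - - - - - - - - - - - - - - - -
201 - - - - - - - - - - - - - - - - - - - - - - - - - - - -
202 - - - - - - - - - - - - - - - - - - - - - - - - - - - -
203 - - - - - - - - - - - - - - - - - - - - - - - - - - - -
204 - - - - - - - - - - - - - - - - - - - - - - - - - - - -
205 - - - - - - - - - - - - - - - - - - - - - - - - - - - -
206 - - - - - - - - - - - - - - - - - - - - - - - - - - - -
207 - - - - - - - - - - - - - - - - - - - - - - - - - - - -
208 - - - - - - - - - - - - - - - - - - - - - - - - - - - -
209 - - - - - - - - - - - - - - - - - - - - - - - - - - - -
210 - - - - - - - - - - - - - -79,-3,173 -79,-5,173 - - - - - - - - - - - - -
211 - - - - - - - - - - -80,4,173 -80,2,173 -81,0,177 -81,-2,174 -82,-4,173 - - - - - - - - - - - - -
212 - - - - - - - - - - -82,5,171 -83,3,177 -83,0,170 -83,-2,166 - - - - - -89,-14,203 -89,-16,203 -90,-18,205 - - - - - -
213 - - - - - - - - - - - - -85,1,173 -89,-0,205 -89,-3,204 -89,-5,202 -90,-7,202 -90,-9,200 -91,-11,205 -91,-13,203 -91,-16,204 -91,-18,198 - - - - - -
214 - - - - - - - -88,13,202 -89,11,207 -89,
[... 3040 characters left out ...]
 -108,30,175 -108,28,172 -108,26,167 -108,23,160 -108,21,156 -108,18,150 -109,16,150 -108,14,141 -108,11,133 -108,9,125 -108,6,125 -109,4,122 -108,1,114 -108,-1,109 -109,-4,105 - - - - - - - - - - - -
226 -109,33,155 -108,30,146 -108,28,141 -109,26,140 -108,23,128 -108,21,127 -108,18,120 -108,16,115 -108,13,109 -108,11,103 - - - - - - - - - - - - - - - - - -
227 -108,33,122 -108,30,116 -108,28,109 -108,26,103 - - - - - - - - - - - - - - - - - - - - - - - -
228 - - - - - - - - - - - - - - - - - - - - - - - - - - - -
229 - - - - - - - - - - - - - - - - - - - - - - - - - - - -
230 - - - - - - - - - - - - - - - - - - - - - - - - - - - -
231 - - - - - - - - - - - - - - - - - - - - - - - - - - - -
```

```bash
cat > go.py <<'E'
# usage: python3 go.py x y z yaw_of_tool_x  -> prints relative row from the measured pose
import sys,numpy as np
from scipy.spatial.transform import Rotation as Ro
from workcell import arm
s=arm.sense(); x,y,z,yaw=map(float,sys.argv[1:5]); a=np.radians(yaw)
X=np.array([np.cos(a),np.sin(a),0]);Z=np.array([0,0,-1.]);R=np.c_[X,np.cross(Z,X),Z]
E=s["eef_rot"]; t=E.T@(np.array([x,y,z])-s["eef_pos"]); w=Ro.from_matrix(E.T@R).as_rotvec(degrees=True)
print("t",s["clock"].round(2) if hasattr(s["clock"],"round") else s["clock"],"pos",s["eef_pos"].round(4),"yaw",np.degrees(np.arctan2(E[1,0],E[0,0])).round(2),"tilt",E[2,:2].round(4),"F",s["wrist_force"].round(2),"op",round(s["opening"],3),"j",np.round(s["joint_positions"],1))
print("row",t.round(4),w.round(2),"n>=",int(np.ceil(max(np.linalg.norm(t)/.0417,np.linalg.norm(w)/7.16))))
E
python3 go.py 0.60 -0.03 0.30 -81
```

```text
t 0.15 pos [0.1624 0.4987 0.1933] yaw 71.96 tilt [-0.0015 -0.    ] F [ 0.12 -0.22 -0.6 ] op 1.003 j [72.  14.9 -8.  67.2  0.  90. ]
row [-0.3673  0.5798 -0.1061] [1.2000e-01 3.0000e-02 1.5296e+02] n>= 22
```

```bash
python3 -m inch '[[-0.03,0.08,-0.05,0,0,7,0],[-0.06,0.1,-0.1,0,0,14,0],[-0.08,0.13,-0.106,0,0,21,0],[-0.1,0.16,-0.106,0,0,28,0],[-0.12,0.19,-0.106,0,0,35,0]]'; python3 go.py 0.60 -0.03 0.30 -81
```

```text
clock: 0.57
eef_pos: [0.2795, 0.3613, 0.292]
eef_rot: [[0.802, 0.598, 0.002], [0.598, -0.802, 0.002], [0.003, -0.001, -1.0]]
wrist_force: [0.8, 0.4, 1.2]
opening: 1.002
t 0.5667 pos [0.2795 0.3613 0.292 ] yaw 36.71 tilt [ 0.0028 -0.0008] F [0.82 0.36 1.16] op 1.002 j [ 52.3   6.6  -4.   79.3   0.  105.6]
row [ 0.0231  0.5053 -0.0083] [-2.0000e-01 -5.0000e-02  1.1771e+02] n>= 17
```

```bash
python3 -m inch '[[0,0.03,-0.008,0,0,7,0],[0,0.06,-0.008,0,0,14,0],[0.003,0.09,-0.008,0,0,21,0],[0.005,0.12,-0.008,0,0,28,0],[0.007,0.15,-0.008,0,0,35,0]]'; python3 go.py 0.60 -0.03 0.30 -81
```

```text
clock: 0.98
eef_pos: [0.3748, 0.2447, 0.2981]
eef_rot: [[1.0, 0.028, -0.0], [0.028, -1.0, 0.0], [-0.0, -0.0, -1.0]]
wrist_force: [-0.2, 0.6, -0.2]
opening: 0.998
t 0.9833 pos [0.3748 0.2447 0.2981] yaw 1.62 tilt [-0.0001 -0.    ] F [-0.22  0.6  -0.24] op 0.998 j [ 33.1   5.8  -4.   80.2   0.  121.5]
row [ 0.2173  0.281  -0.0019] [ 0.    0.   82.62] n>= 12
```

```bash
python3 -m inch '[[-0.015,0.026,0,0,0,7,0],[-0.03,0.052,0,0,0,14,0],[-0.045,0.078,0,0,0,21,0],[-0.06,0.104,0,0,0,28,0],[-0.075,0.13,0,0,0,35,0]]'; python3 go.py 0.60 -0.03 0.30 -81
```

```text
clock: 1.4
eef_pos: [0.3027, 0.1124, 0.2978]
eef_rot: [[0.835, -0.55, -0.001], [-0.55, -0.835, -0.0], [-0.0, 0.001, -1.0]]
wrist_force: [0.0, -0.3, -0.7]
opening: 1.0
t 1.4 pos [0.3027 0.1124 0.2978] yaw -33.36 tilt [-0.0003  0.0006] F [ 0.   -0.3  -0.72] op 1.0 j [ 20.4  -6.8 -16.5  80.4  -0.  143.7]
row [ 0.3266 -0.0446 -0.0023] [ 4.000e-02 -0.000e+00  4.764e+01] n>= 8
```

```bash
python3 -m inch '[[0.04,-0.006,0,0,0,7,0],[0.08,-0.012,0,0,0,14,0],[0.12,-0.018,0,0,0,21,0],[0.16,-0.024,0,0,0,28,0],[0.2,-0.03,0,0,0,35,0]]'; python3 go.py 0.60 -0.03 0.30 -81
```

```text
clock: 1.82
eef_pos: [0.489, 0.0284, 0.298]
eef_rot: [[0.368, -0.93, 0.0], [-0.93, -0.368, 0.0], [-0.0, -0.0, -1.0]]
wrist_force: [-0.7, 0.9, 0.1]
opening: 0.996
t 1.8167 pos [0.489  0.0284 0.298 ] yaw -68.42 tilt [-0.0001 -0.0001] F [-0.72  0.89  0.1 ] op 0.996 j [  3.3  10.1   1.1  81.1   0.  161.7]
row [ 0.0951 -0.0818 -0.002 ] [-1.000e-02  1.000e-02  1.258e+01] n>= 4
```

```bash
python3 -m inch '[[0.025,-0.022,0,0,0,4,0],[0.05,-0.044,0,0,0,8,0],[0.075,-0.066,0.01,0,0,12.6,0],[0.095,-0.082,0.033,0,0,12.6,0],[0.095,-0.082,0.033,0,0,12.6,0]]'; python3 -m inch '[[0,0,0,0,0,0,0]]'; cat > snap.py <<'E'
import sys,numpy as np,cv2
from workcell import arm
n,name=sys.argv[1:3]
p=arm.camera_params(n); im,d=arm.camera(n)
cv2.imwrite(f"pics/{name}.png",im[:,:,::-1]); np.savez(f"{name}.npz",im=im,d=d,fov=p["fov_y"],cx=p["cx"],cy=p["cy"],T=p["world_from_camera"])
E
python3 snap.py wrist w1; python3 go.py 0.60 -0.03 0.265 -81
```

```text
clock: 2.23
eef_pos: [0.6015, -0.0301, 0.2591]
eef_rot: [[0.16, -0.987, -0.006], [-0.987, -0.16, -0.001], [-0.0, 0.006, -1.0]]
wrist_force: [-1.3, -0.2, -0.7]
opening: 0.999
clock: 2.32
eef_pos: [0.5987, -0.0284, 0.2623]
eef_rot: [[0.161, -0.987, -0.006], [-0.987, -0.162, 0.0], [-0.001, 0.005, -1.0]]
wrist_force: [-1.1, 0.7, -0.0]
opening: 0.998
t 2.3667 pos [ 0.5985 -0.0278  0.264 ] yaw -80.66 tilt [-0.001   0.0032] F [-0.89 -0.53  0.66] op 0.998 j [ -2.7  21.7  12.5  80.9   0.  168. ]
row [ 0.0024 -0.0011 -0.001 ] [0.18 0.05 0.34] n>= 1
```

View pics/w1.png

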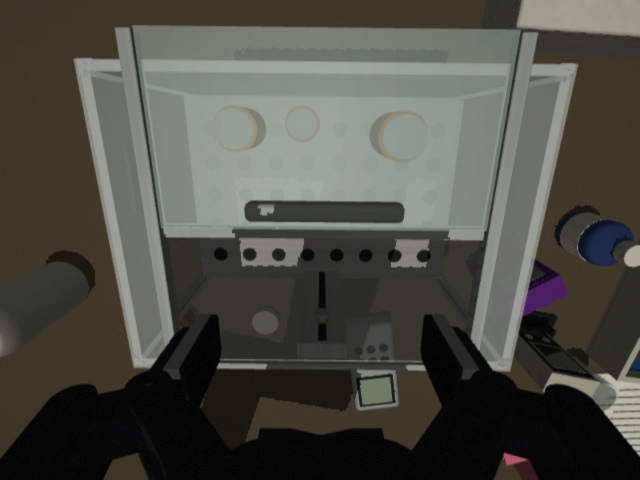

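```bash
python3 - <<'E'
from h import *
c=load("w1.npz"); P=cloud(c)
cv2.imwrite("pics/w1c.png",cv2.convertScaleAbs(cv2.resize(c["im"][260:380,260:400,::-1],None,fx=5,fy=5,interpolation=2),alpha=2,beta=20))
O=np.array([0.6086,-0.0297]);a=np.radians(8.9);R=np.array([[np.cos(a),-np.sin(a)],[np.sin(a),np.cos(a)]])
L=np.dstack([(P[...,:2]-O)@R*1000,P[...,2]*1000])
for v in range(300,368,2): print(v,' '.join(f"{L[v,u,0]:.0f},{L[v,u,1]:.0f},{L[v,u,2]:.0f}" for u in range(292,356,4)))
E
```

```text
300 -104,33,103 -103,29,104 -103,25,104 -89,19,131 -89,15,130 -89,11,131 -89,7,130 -89,3,130 -89,-1,130 -89,-5,130 -89,-9,129 -89,-13,130 -90,-17,128 -103,-23,104 -103,-27,102 -103,-31,102
302 -103,33,108 -104,29,108 -103,24,108 -90,19,134 -89,15,134 -89,11,135 -89,7,134 -90,3,133 -89,-1,135 -89,-5,134 -89,-9,135 -89,-12,134 -89,-16,133 -103,-22,107 -104,-27,106 -103,-31,107
304 -103,32,113 -103,28,113 -104,24,112 -90,19,138 -89,15,139 -89,11,139 -90,7,137 -89,3,139 -89,-1,139 -89,-5,138 -90,-9,136 -90,-12,137 -89,-16,139 -104,-22,111 -104,-26,111 -103,-30,112
306 -104,32,115 -104,28,116 -104,24,116 -89,18,142 -89,15,142 -89,11,142 -89,7,143 -88,3,144 -89,-1,143 -89,-4,142 -90,-8,141 -89,-12,142 -89,-16,142 -103,-22,116 -103,-26,117 -103,-30,116
308 -103,32,122 -103,28,121 -104,24,120 -90,18,145 -89,14,147 -89,11,147 -89,7,147 -80,3,162 -80,-0,163 -89,-4,146 -89,-8,146 -90,-12,145 -89,-16,147 -103,-22,120 -104,-26,120 -104,-30,119
310 -103,31,125 -103,27,125 -103,23,126 -89,18,150 -90,14,150 -89,11,151 -80,7,166 -80,3,166 -79,-0,167 -79,-4,168 -89,-8,150 -90,-12,149 -89,-16,150 -102,
[... 4630 characters left out ...]
3,204 -105,-0,203 -105,-3,204 -104,-7,204 -104,-10,204 -105,-13,203 -104,-16,204 -105,-20,203 -104,-23,204
362 -104,25,207 -104,22,206 -105,19,206 -105,16,206 -105,13,206 -104,9,206 -105,6,206 -105,3,206 -105,-0,206 -105,-3,206 -104,-7,206 -105,-10,206 -105,-13,206 -103,-16,207 -105,-19,206 -104,-23,206
364 -105,25,209 -105,22,208 -104,19,209 -105,16,208 -104,12,209 -105,9,208 -105,6,208 -104,3,209 -104,-0,209 -105,-3,207 -105,-7,208 -105,-10,208 -104,-13,209 -105,-16,208 -106,-19,206 -105,-22,208
366 -107,25,209 -106,22,209 -107,19,208 -107,16,208 -107,12,208 -106,9,209 -107,6,208 -106,3,209 -107,-0,207 -106,-3,209 -106,-7,209 -107,-10,207 -106,-13,209 -107,-16,208 -107,-19,208 -107,-22,208
```

View pics/w1c.png

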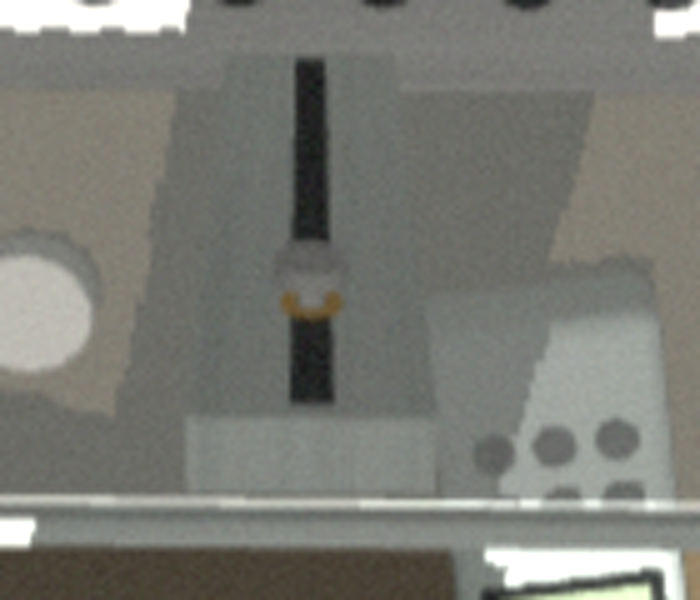

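```bash
python3 - <<'E'
from h import *
c=load("w1.npz"); P=cloud(c)
O=np.array([0.6086,-0.0297]);a=np.radians(8.9);R=np.array([[np.cos(a),-np.sin(a)],[np.sin(a),np.cos(a)]])
L=np.dstack([(P[...,:2]-O)@R*1000,P[...,2]*1000])
sub=np.zeros((480,640),bool);sub[280:370,270:370]=1
f=sub&(abs(L[...,0]+89.3)<2)&(L[...,2]>120)&(L[...,2]<199)&(abs(L[...,1])<25)
p=L[f]; A=np.c_[np.ones(len(p)),p[:,1],p[:,2]-170]; k=np.linalg.lstsq(A,p[:,0],rcond=None)[0]; print("face x=",k,"yaw corr deg",-np.degrees(k[1]), "tilt",np.degrees(k[2]))
e=[]
for v in range(286,342):
    r=p[np.round(proj(c,np.c_[p[:,:2]@R.T/1000+O,p[:,2]/1000])[:,1]).astype(int)==v]
    if len(r)>5:e.append([r[:,1].min(),r[:,1].max()])
e=np.array(e);print("edges",np.median(e,0),np.median(e.sum(1)/2))
w=sub&(abs(L[...,0]+103.3)<1.5)&(abs(L[...,1])>24)&(L[...,2]<195); q=L[w];k2=np.polyfit(q[:,1],q[:,0],1);print("wall",k2,np.degrees(k2[0]))
h=sub&(L[...,0]>-86)&(L[...,0]<-76)&(abs(L[...,1])<12)&(L[...,2]>155)&(L[...,2]<180)
q=L[h];print("head",len(q),q.min(0),q.max(0),np.percentile(q,[2,98],axis=0))
fr=q[q[:,0]>-81];print("front face x",np.median(fr[:,0]),"y",fr[:,1].min(),fr[:,1].max(),"z",np.percentile(fr[:,2],[1,99]))
yc=(q[:,1].min()+q[:,1].max())/2
a2=a-k[1]; 
for nm,(x,y) in dict(rail=(k[0],np.median(e.sum(1)/2)),head=(np.median(fr[:,0]),yc)).items(): print(nm,R@np.array([x,y])/1000+O)
E
```

```text
face x= [-8.93089693e+01  3.81543322e-03 -1.46820259e-03] yaw corr deg -0.2186082205905116 tilt -0.08412181174281466
edges [-18.0006719   21.10405689] 1.6564738993605816
wall [ 2.74687458e-03 -1.03322942e+02] 0.15738432026555146
head 139 [-85.91853211  -4.75770926 162.01133015] [-78.88424493   7.55787099 175.22367825] [[-83.89618411  -4.71150321 163.05375291]
 [-79.22387075   7.54536849 174.31326914]]
front face x -79.92409093212771 y -4.717287256746129 7.557870992824749 z [162.1272494  174.22940916]
rail [ 0.52011005 -0.0418805 ]
head [ 0.5294216  -0.04068186]
```

```bash
python3 go.py 0.45 -0.338 0.26 -91.1
```

```text
t 2.3667 pos [ 0.5985 -0.0278  0.264 ] yaw -80.66 tilt [-0.001   0.0032] F [-0.89 -0.53  0.66] op 0.998 j [ -2.7  21.7  12.5  80.9   0.  168. ]
row [0.282  0.1969 0.0043] [ 0.19  0.04 10.44] n>= 9
```

```bash
python3 -m inch '[[0.03,0.02,0,0,0,1,0],[0.06,0.04,0,0,0,2,0],[0.09,0.06,0,0,0,4,0],[0.12,0.082,0,0,0,6,0],[0.15,0.105,0,0,0,8,0]]';python3 go.py 0.45 -0.338 0.26 -91.1
```

```text
clock: 2.78
eef_pos: [0.5189, -0.193, 0.2668]
eef_rot: [[0.024, -1.0, 0.002], [-1.0, -0.024, -0.001], [0.001, -0.002, -1.0]]
wrist_force: [0.3, 0.2, -0.0]
opening: 1.003
t 2.7833 pos [ 0.5189 -0.193   0.2668] yaw -88.62 tilt [ 0.0006 -0.002 ] F [ 0.28  0.24 -0.03] op 1.003 j [-20.4  16.6   5.3  78.6   0.  158.2]
row [0.1433 0.0724 0.0068] [-0.12 -0.03  2.48] n>= 4
```

```bash
python3 -m inch '[[0.035,0.018,0,0,0,1,0],[0.07,0.036,0,0,0,2,0],[0.105,0.054,0.005,0,0,2.5,0],[0.13,0.066,0.007,0,0,2.5,0],[0.1433,0.072,0.007,0,0,2.5,0]]';python3 -m inch '[[0,0,0.02,0,0,0,0],[0,0,0.04,0,0,0,0],[0,0,0.04,0,0,0,0]]';python3 snap.py wrist w2;python3 go.py 0.45 -0.338 0.22 -91.1
```

```text
clock: 3.2
eef_pos: [0.4493, -0.3395, 0.2594]
eef_rot: [[-0.022, -1.0, 0.001], [-1.0, 0.022, -0.002], [0.002, -0.001, -1.0]]
wrist_force: [0.7, 0.8, -0.2]
opening: 1.0
clock: 3.45
eef_pos: [0.4492, -0.3358, 0.2162]
eef_rot: [[-0.02, -1.0, -0.004], [-1.0, 0.02, 0.003], [-0.003, 0.004, -1.0]]
wrist_force: [-0.0, 0.5, -0.9]
opening: 1.0
t 3.5 pos [ 0.4499 -0.3361  0.2178] yaw -91.11 tilt [-0.0018  0.0023] F [-0.34  0.74 -0.03] op 0.998 j [-36.8  18.2   0.3  72.3   0.  144.3]
row [ 0.0019 -0.0001 -0.0022] [ 0.13  0.1  -0.01] n>= 1
```

View pics/w2.png

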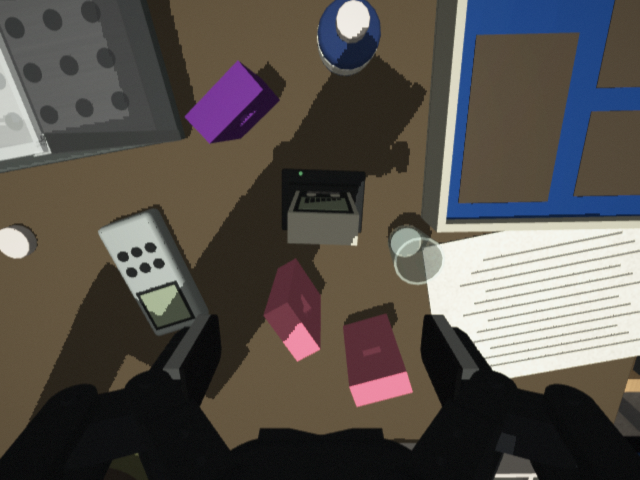

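```bash
python3 - <<'E'
from h import *
c=load("w2.npz"); P=cloud(c)
cv2.imwrite("pics/w2c.png",cv2.convertScaleAbs(cv2.resize(c["im"][150:270,260:390,::-1],None,fx=5,fy=5,interpolation=2),alpha=1.6,beta=10))
m=np.zeros((480,640),bool); m[180:260,275:370]=1
m&=(P[...,2]>0.115)&(P[...,2]<0.122)
g=P[m]; print(len(g),np.median(g[:,2]),cv2.minAreaRect((g[:,:2]*1000).astype(np.float32)))
# back/front edges by row
ys,xs=np.nonzero(m);print(xs.min(),xs.max(),ys.min(),ys.max())
l=[P[v][m[v]][[0,-1],1] for v in range(ys.min()+3,ys.max()-2)];print(np.mean(l,0),np.mean(l))
E
```

```text
2213 0.11811420635647663 ((453.158447265625, -336.83062744140625), (58.047019958496094, 27.15165138244629), 87.06526184082031)
287 358 211 244
[-0.30838517 -0.36549204] -0.33693860813895166
```

View pics/w2c.png

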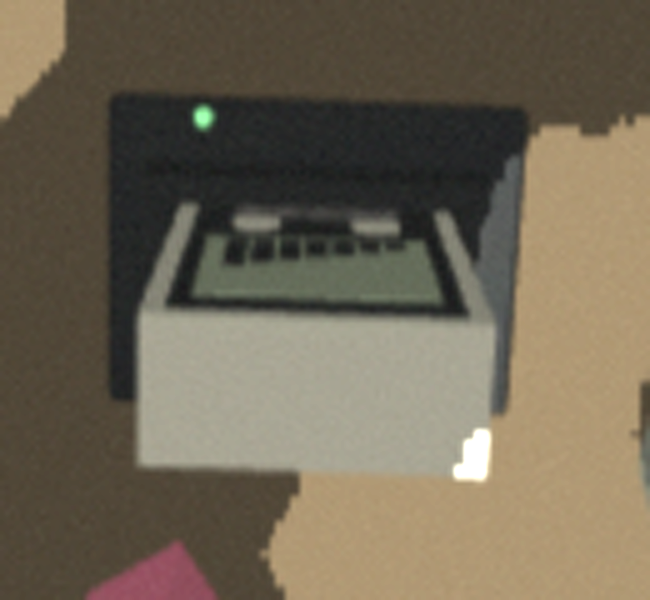

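```bash
python3 go.py 0.4532 -0.3370 0.15 -92.8
```

```text
t 3.5 pos [ 0.4499 -0.3361  0.2178] yaw -91.11 tilt [-0.0018  0.0023] F [-0.34  0.74 -0.03] op 0.998 j [-36.8  18.2   0.3  72.3   0.  144.3]
row [ 0.0009 -0.0034  0.0678] [0.13 0.1  1.69] n>= 2
```

```bash
python3 -m inch '[[0.0005,-0.002,0.02,0.1,0.1,1,0],[0.001,-0.0034,0.045,0.1,0.1,1.7,0],[0.001,-0.0034,0.068,0.1,0.1,1.7,0],[0.001,-0.0034,0.068,0.1,0.1,1.7,0]]'; python3 -m inch '[[0,0,0,0,0,0,0],[0,0,0,0,0,0,0]]';python3 go.py 0.4532 -0.3370 0.084 -92.8
```

```text
clock: 3.83
eef_pos: [0.4532, -0.3365, 0.148]
eef_rot: [[-0.048, -0.999, -0.003], [-0.999, 0.048, 0.001], [-0.001, 0.003, -1.0]]
wrist_force: [-0.9, 1.7, -0.1]
opening: 1.0
clock: 4.0
eef_pos: [0.4561, -0.3392, 0.1526]
eef_rot: [[-0.049, -0.999, 0.004], [-0.999, 0.049, -0.004], [0.003, -0.004, -1.0]]
wrist_force: [0.2, -0.4, -0.2]
opening: 0.999
t 4.0 pos [ 0.4561 -0.3392  0.1526] yaw -92.79 tilt [ 0.0034 -0.0043] F [ 0.15 -0.39 -0.16] op 0.999 j [-36.6  20.   -6.8  62.9  -0.  146.2]
row [-0.0022  0.0033  0.0685] [-0.25 -0.2   0.01] n>= 2
```

```bash
for i in 1 2 3; do python3 -m inch '[[0,0,0,0,0,0,0]]'|grep eef_pos; done;python3 go.py 0.4532 -0.3370 0.084 -92.8
```

```text
eef_pos: [0.4564, -0.3396, 0.1527]
eef_pos: [0.4561, -0.3395, 0.1522]
eef_pos: [0.4557, -0.3394, 0.1516]
t 4.25 pos [ 0.4557 -0.3394  0.1516] yaw -92.83 tilt [ 0.0031 -0.0038] F [ 0.34 -0.89 -0.24] op 0.997 j [-36.7  20.1  -6.9  62.8  -0.  146.2]
row [-0.0024  0.0029  0.0676] [-0.22 -0.18 -0.03] n>= 2
```

```bash
for i in 1 2 ; do python3 -m inch '[[0,0,0,0,0,0,0],[0,0,0,0,0,0,0],[0,0,0,0,0,0,0]]'|grep eef_pos; done;python3 go.py 0.4532 -0.3370 0.084 -92.8
```

```text
eef_pos: [0.4549, -0.3389, 0.1503]
eef_pos: [0.4548, -0.3388, 0.1501]
t 4.75 pos [ 0.4548 -0.3388  0.1501] yaw -92.84 tilt [ 0.0016 -0.0015] F [0.57 0.18 0.43] op 0.998 j [-36.7  20.1  -7.   62.7  -0.  146.2]
row [-0.0018  0.0018  0.0661] [-0.09 -0.09 -0.04] n>= 2
```

```bash
python3 -m inch '[[-0.0018,0.0018,0.015,0,0,0,0],[-0.0018,0.0018,0.03,0,0,0,0],[-0.0018,0.0018,0.045,0,0,0,0],[-0.0018,0.0018,0.055,0,0,0,0],[-0.0018,0.0018,0.065,0,0,0,0]]'; python3 -m inch '[[0,0,0,0,0,0,0],[0,0,0,0,0,0,0],[0,0,0,0,0,0,0],[0,0,0,0,0,0,0],[0,0,0,0,0,0,0]]';python3 go.py 0.4532 -0.3370 0.084 -92.8; python3 snap.py wrist w3
```

```text
clock: 5.17
eef_pos: [0.4531, -0.337, 0.0843]
eef_rot: [[-0.05, -0.999, 0.001], [-0.999, 0.05, -0.001], [0.001, -0.001, -1.0]]
wrist_force: [-0.4, -0.0, 0.0]
opening: 1.0
clock: 5.58
eef_pos: [0.454, -0.3376, 0.086]
eef_rot: [[-0.049, -0.999, 0.003], [-0.999, 0.049, -0.003], [0.003, -0.003, -1.0]]
wrist_force: [0.4, 0.6, 0.2]
opening: 1.002
t 5.5833 pos [ 0.454  -0.3376  0.086 ] yaw -92.84 tilt [ 0.0027 -0.0032] F [0.45 0.61 0.18] op 1.002 j [-36.6  22.4 -13.6  53.7  -0.  146.2]
row [-0.0005  0.0008  0.002 ] [-0.18 -0.15 -0.04] n>= 1
```

View pics/w3.png

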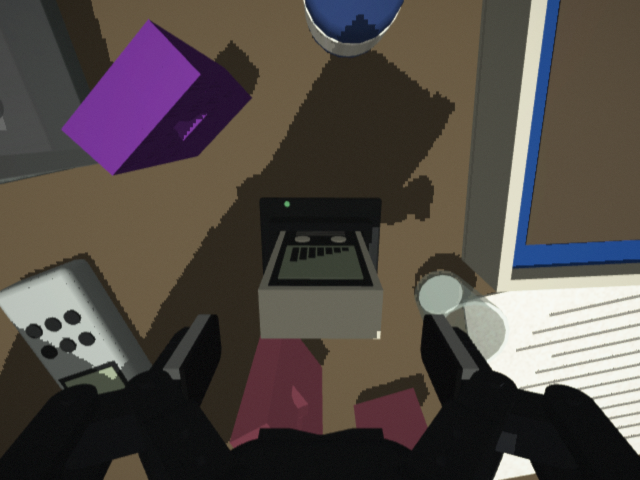

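```bash
python3 - <<'E'
from h import *
c=load("w3.npz"); P=cloud(c)
m=np.zeros((480,640),bool); m[270:350,250:395]=1
m&=(P[...,2]>0.113)&(P[...,2]<0.122)
g=P[m]; print(len(g),np.median(g[:,2]),cv2.minAreaRect((g[:,:2]*1000).astype(np.float32)))
E
python3 go.py 0.4532 -0.3370 0.084 -92.8
```

```text
6613 0.11804562349530945 ((453.1412353515625, -336.78314208984375), (58.1836051940918, 28.49915885925293), 87.11598205566406)
t 5.6333 pos [ 0.4538 -0.3375  0.0859] yaw -92.84 tilt [ 0.0025 -0.003 ] F [-0.33  0.96 -0.19] op 1.001 j [-36.6  22.4 -13.7  53.7  -0.  146.2]
row [-0.0004  0.0007  0.0019] [-0.17 -0.15 -0.04] n>= 1
```

```bash
python3 -m inch '[[-0.0003,0.0005,0.0015,0,0,0,0],[-0.0003,0.0005,0.0015,0,0,0,1],[-0.0003,0.0005,0.0015,0,0,0,1],[-0.0003,0.0005,0.0015,0,0,0,1],[-0.0003,0.0005,0.0015,0,0,0,1]]'; for i in 1 2; do python3 -m inch '[[0,0,0,0,0,0,1],[0,0,0,0,0,0,1],[0,0,0,0,0,0,1]]'|grep -v rot; done; python3 go.py 0.4532 -0.3370 0.084 -92.8
```

```text
clock: 6.05
eef_pos: [0.4529, -0.3368, 0.0837]
eef_rot: [[-0.049, -0.999, 0.002], [-0.999, 0.049, -0.002], [0.002, -0.002, -1.0]]
wrist_force: [-0.3, 0.6, -0.1]
opening: 0.453
clock: 6.3
eef_pos: [0.4529, -0.3367, 0.0836]
wrist_force: [0.7, -0.2, 0.7]
opening: 0.006
clock: 6.55
eef_pos: [0.4529, -0.3368, 0.0837]
wrist_force: [-0.1, -0.3, -0.5]
opening: -0.006
t 6.55 pos [ 0.4529 -0.3368  0.0837] yaw -92.83 tilt [ 0.0018 -0.0018] F [-0.14 -0.32 -0.47] op -0.006 j [-36.6  22.5 -13.9  53.5  -0.  146.2]
row [ 0.0002 -0.0003 -0.0003] [-0.1  -0.1  -0.03] n>= 1
```

```bash
python3 snap.py wrist w4; python3 snap.py side s4; python3 -c "
import cv2
s=cv2.imread('pics/s4.png');cv2.imwrite('pics/s4c.png',cv2.resize(s[230:480,220:480],None,fx=2.4,fy=2.4))"
```

```text
(no output)
```

View pics/w4.png

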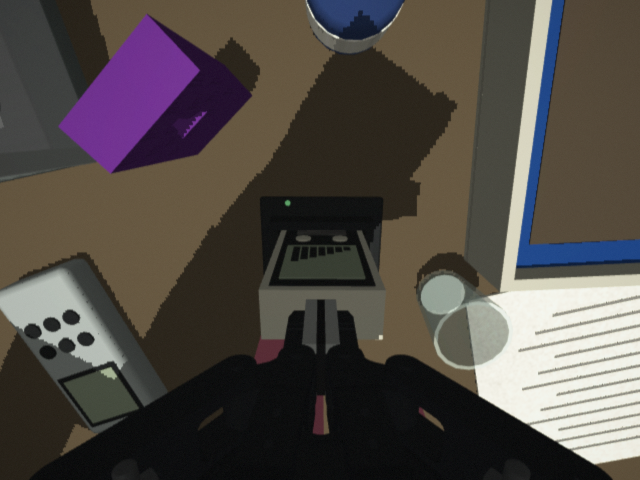

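View pics/s4c.png

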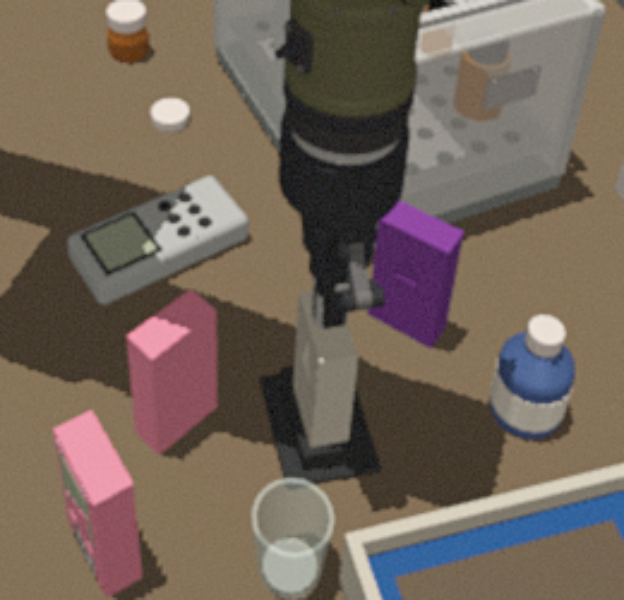

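```bash
python3 - <<'E'
from h import *
from workcell import arm
s=arm.sense();E=s["eef_rot"];t=s["eef_pos"]
for f in("w4.npz",):
    c=load(f);P=cloud(c);Q=(P-t)@E
    for v in range(290,372,4): print(v,' '.join(f"{Q[v,u,0]*1000:.0f},{Q[v,u,1]*1000:.0f},{Q[v,u,2]*1000:.0f}" for u in range(280,364,6)))
E
```

```text
290 -19,-13,-35 -16,-12,-34 -13,-13,-34 -11,-12,-34 -8,-13,-35 -5,-13,-35 -3,-13,-35 0,-13,-35 3,-13,-35 6,-12,-34 8,-12,-34 11,-12,-34 14,-13,-35 17,-12,-34
294 -19,-11,-35 -16,-11,-35 -14,-10,-34 -11,-10,-34 -8,-10,-34 -5,-11,-35 -3,-11,-35 0,-11,-34 3,-10,-34 6,-11,-35 8,-10,-34 11,-11,-35 14,-11,-35 17,-11,-35
298 -19,-9,-35 -16,-9,-35 -14,-9,-35 -11,-9,-35 -8,-9,-35 -5,-8,-34 -3,-8,-34 0,-8,-34 3,-8,-34 6,-9,-35 8,-8,-34 11,-9,-35 14,-8,-34 17,-8,-33
302 -19,-7,-35 -16,-6,-34 -14,-7,-35 -11,-6,-34 -8,-7,-35 -5,-12,-44 -2,-12,-44 0,-12,-45 3,-12,-45 5,-11,-43 8,-7,-35 11,-7,-35 14,-6,-34 17,-6,-34
306 -19,-4,-34 -16,-5,-36 -14,-5,-35 -11,-5,-36 -8,-5,-35 -5,-12,-48 -2,-12,-48 0,-12,-48 3,-12,-48 5,-11,-48 9,-4,-34 11,-5,-36 14,-5,-35 17,-4,-34
310 -19,-3,-35 -16,-3,-35 -14,-2,-34 -10,-8,-44 -8,-8,-45 -5,-11,-50 -2,-12,-51 0,-12,-52 3,-12,-52 5,-12,-52 8,-8,-44 11,-7,-44 14,-2,-34 17,-3,-35
314 -19,-0,-34 -17,-0,-34 -13,-8,-48 -10,-8,-48 -8,-7,-47 -5,-12,-55 -2,-12,-55 0,-12,-55 2,-12,-55 5,-12,-55 8,-8,-48 10,-8,-48 14,-1,-35 17,-0,-35
318 -20,2,-34 -17,3,-33 -12,-8,-51 -10,-9,-5
[... 1367 characters left out ...]
-82 -2,-7,-74 -0,-7,-74 2,-12,-82 4,-12,-81 6,-13,-84 8,-14,-85 10,-13,-83 12,-12,-82
358 -14,-12,-84 -12,-13,-85 -10,-13,-84 -8,-13,-85 -6,-12,-84 -4,-13,-84 -2,-6,-75 -0,-6,-75 2,-13,-85 4,-12,-84 6,-12,-84 8,-13,-84 10,-12,-84 11,-13,-85
362 -13,-13,-87 -11,-13,-87 -10,-13,-87 -8,-13,-87 -6,-13,-87 -4,-13,-87 -2,-4,-75 -0,-4,-75 2,-13,-86 4,-13,-87 6,-12,-86 8,-12,-86 9,-13,-87 11,-12,-85
366 -13,-12,-88 -11,-13,-89 -9,-12,-88 -8,-12,-88 -6,-13,-89 -4,-12,-88 -2,-3,-75 -0,-2,-75 2,-11,-87 4,-13,-89 5,-13,-89 7,-13,-89 9,-13,-89 11,-13,-89
370 -13,-12,-90 -11,-12,-90 -9,-12,-90 -7,-13,-91 -6,-12,-90 -4,-12,-90 -2,-1,-75 -0,-1,-75 2,-11,-88 4,-13,-91 5,-13,-91 7,-13,-90 9,-12,-90 11,-13,-91
```

```bash
python3 - <<'E'
from h import *
from workcell import arm
t=arm.sense()["eef_pos"]
c=load("s4.npz");P=cloud(c)
m=(abs(P[...,0]-t[0])<.03)&(abs(P[...,1]-t[1])<.035)&(P[...,2]>0.1)&(P[...,2]<.2)
ys,xs=np.nonzero(m)
for v in range(ys.min(),ys.max()+1,3):
    u=xs[ys==v]
    if len(u): print(v,[(k,tuple((P[v,k]*1000).round().astype(int)),tuple(c["im"][v,k])) for k in u[::3]])
E
```

```text
325 [(np.int64(346), (np.int64(441), np.int64(-302), np.int64(176)), (np.uint8(51), np.uint8(46), np.uint8(37)))]
328 [(np.int64(347), (np.int64(436), np.int64(-324), np.int64(194)), (np.uint8(27), np.uint8(28), np.uint8(27)))]
331 [(np.int64(347), (np.int64(436), np.int64(-324), np.int64(187)), (np.uint8(36), np.uint8(32), np.uint8(34)))]
334 [(np.int64(348), (np.int64(435), np.int64(-331), np.int64(188)), (np.uint8(66), np.uint8(60), np.uint8(46)))]
337 [(np.int64(349), (np.int64(441), np.int64(-322), np.int64(170)), (np.uint8(64), np.uint8(55), np.uint8(41)))]
340 [(np.int64(349), (np.int64(439), np.int64(-327), np.int64(168)), (np.uint8(40), np.uint8(35), np.uint8(28))), (np.int64(352), (np.int64(434), np.int64(-352), np.int64(198)), (np.uint8(31), np.uint8(32), np.uint8(32))), (np.int64(355), (np.int64(440), np.int64(-350), np.int64(193)), (np.uint8(28), np.uint8(30), np.uint8(27)))]
343 [(np.int64(350), (np.int64(441), np.int64(-328), np.int64(162)), (np.uint8(30), np.uint8(27), np.uint8(27))), (np.int64(353), (np.int64(437), np.int64(-352), np.int64(190)), (np.uint8(39), np.ui
[... 8586 characters left out ...]
(122), np.uint8(111))), (np.int64(363), (np.int64(453), np.int64(-366), np.int64(109)), (np.uint8(135), np.uint8(125), np.uint8(112))), (np.int64(366), (np.int64(458), np.int64(-366), np.int64(107)), (np.uint8(130), np.uint8(125), np.uint8(110)))]
385 [(np.int64(352), (np.int64(437), np.int64(-361), np.int64(101)), (np.uint8(130), np.uint8(124), np.uint8(112))), (np.int64(355), (np.int64(440), np.int64(-366), np.int64(106)), (np.uint8(129), np.uint8(125), np.uint8(112))), (np.int64(358), (np.int64(446), np.int64(-364), np.int64(101)), (np.uint8(131), np.uint8(125), np.uint8(112))), (np.int64(361), (np.int64(450), np.int64(-366), np.int64(102)), (np.uint8(132), np.uint8(125), np.uint8(114)))]
```

```bash
python3 -m inch '[[0,0,0,0,0,0,0],[0,0,0,0,0,0,0],[0,0,0,0,0,0,0],[0,0,0,0,0,0,0],[0,0,0,0,0,0,0]]'|grep open; python3 -m inch '[[0,0,0,0,0,0,0],[0,0,0,0,0,0,0]]'|grep open;python3 go.py 0.4530 -0.3368 0.038 -92.8
```

```text
opening: 0.708
opening: 0.971
t 7.2333 pos [ 0.4529 -0.3368  0.0836] yaw -92.84 tilt [ 0.0017 -0.0017] F [-0.13  0.09 -0.17] op 0.971 j [-36.6  22.5 -13.9  53.5  -0.  146.2]
row [-0.0001 -0.0001  0.0456] [-0.1  -0.1  -0.04] n>= 2
```

```bash
python3 -m inch '[[0,0,0.01,0,0,0,0],[0,0,0.02,0,0,0,0],[0,0,0.03,0,0,0,0],[0,0,0.04,0,0,0,0],[0,0,0.0455,0,0,0,0]]'|grep -v rot; python3 -m inch '[[0,0,0,0,0,0,0],[0,0,0,0,0,0,0],[0,0,0,0,0,0,0]]'|grep -v rot;python3 go.py 0.4530 -0.3368 0.038 -92.8;python3 snap.py wrist w5
```

```text
clock: 7.65
eef_pos: [0.4517, -0.3359, 0.0358]
wrist_force: [0.0, -0.2, -0.3]
opening: 0.993
clock: 7.9
eef_pos: [0.4532, -0.337, 0.0383]
wrist_force: [0.3, 0.8, -0.2]
opening: 0.998
t 7.9 pos [ 0.4532 -0.337   0.0383] yaw -92.84 tilt [ 0.0019 -0.002 ] F [ 0.3   0.76 -0.19] op 0.998 j [-36.6  24.8 -17.7  47.3  -0.  146.2]
row [-0.0002  0.0002  0.0003] [-0.12 -0.11 -0.04] n>= 1
```

View pics/w5.png

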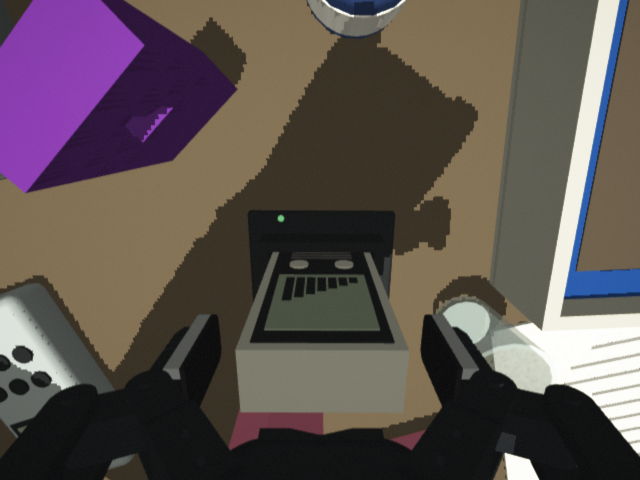

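```bash
python3 -m inch '[[0,0,0,0,0,0,1],[0,0,0,0,0,0,1],[0,0,0,0,0,0,1],[0,0,0,0,0,0,1],[0,0,0,0,0,0,1]]'|grep -v rot; python3 -m inch '[[0,0,0,0,0,0,1],[0,0,0,0,0,0,1],[0,0,0,0,0,0,1]]'|grep -v rot;python3 go.py 0.4530 -0.3368 0.038 -92.8;python3 snap.py wrist w6
```

```text
clock: 8.37
eef_pos: [0.4536, -0.3373, 0.0389]
wrist_force: [0.4, -1.2, 4.0]
opening: 0.67
clock: 8.62
eef_pos: [0.4536, -0.3373, 0.0388]
wrist_force: [0.5, 0.1, 4.8]
opening: 0.669
t 8.6167 pos [ 0.4536 -0.3373  0.0388] yaw -92.84 tilt [ 0.0026 -0.0031] F [0.52 0.13 4.83] op 0.669 j [-36.6  24.8 -17.7  47.3  -0.  146.2]
row [-0.0005  0.0006  0.0008] [-0.18 -0.15 -0.04] n>= 1
```

View pics/w6.png

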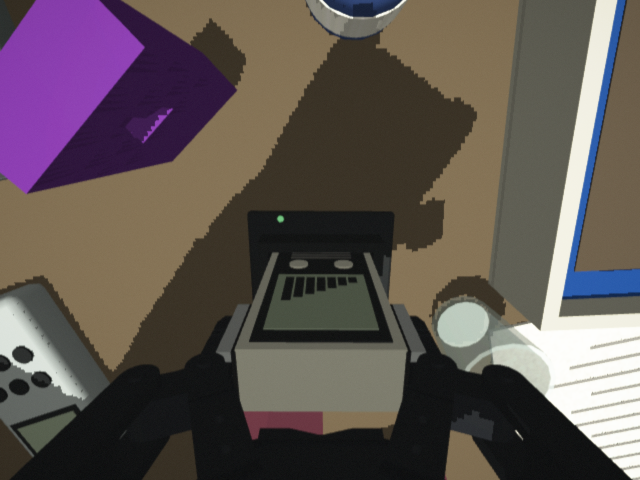

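```bash
python3 -m inch '[[0,0,-0.006,0,0,0,1],[0,0,-0.014,0,0,0,1],[0,0,-0.024,0,0,0,1],[0,0,-0.036,0,0,0,1],[0,0,-0.05,0,0,0,1]]'|grep -v rot; python3 -m inch '[[0,0,-0.02,0,0,0,1],[0,0,-0.045,0,0,0,1],[0,0,-0.07,0,0,0,1],[0,0,-0.095,0,0,0,1],[0,0,-0.12,0,0,0,1]]'|grep -v rot; python3 -m inch '[[0,0,-0.02,0,0,0,1],[0,0,-0.04,0,0,0,1],[0,0,-0.06,0,0,0,1],[0,0,-0.075,0,0,0,1],[0,0,-0.085,0,0,0,1]]'|grep -v rot;  python3 go.py 0.4530 -0.3368 0.293 -92.8;python3 snap.py wrist w7
```

```text
clock: 9.08
eef_pos: [0.4522, -0.3362, 0.0885]
wrist_force: [-0.1, 1.4, -1.8]
opening: 0.67
clock: 9.5
eef_pos: [0.4522, -0.3362, 0.2099]
wrist_force: [0.8, 0.5, -2.4]
opening: 0.677
clock: 9.92
eef_pos: [0.4527, -0.3365, 0.2958]
wrist_force: [-0.7, -0.1, -1.8]
opening: 0.676
t 9.9167 pos [ 0.4527 -0.3365  0.2958] yaw -92.84 tilt [ 0.0031 -0.0039] F [-0.7  -0.12 -1.82] op 0.676 j [-36.6  17.6  10.9  83.1  -0.  146.2]
row [ 0.0003 -0.0003  0.0028] [-0.22 -0.18 -0.04] n>= 1
```

View pics/w7.png

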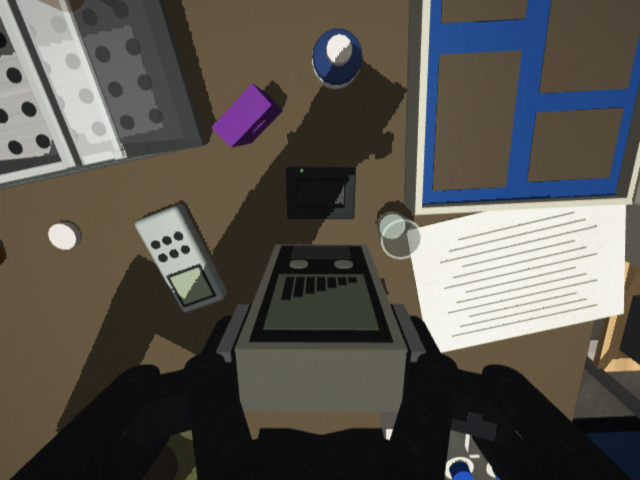

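```bash
cat > gtool.py <<'E'
# gauge geometry in the tool frame from a wrist frame
import sys
from h import *
from workcell import arm
c=load(sys.argv[1]);T=c["T"]
# camera in tool frame is fixed: take from current sense
s=arm.sense();E=s["eef_rot"];t=s["eef_pos"]
Q=((cloud(c)-t)@E)*1000
sub=np.zeros((480,640),bool);sub[340:425,225:420]=1
m=sub&(abs(Q[...,2]+79)<6)&(abs(Q[...,0])<31)&(abs(Q[...,1])<25)
z0=np.median(Q[m][:,2]);p=Q[sub&(abs(Q[...,2]-z0)<4)&(abs(Q[...,0])<31)&(abs(Q[...,1])<25)]
k=np.linalg.lstsq(np.c_[np.ones(len(p)),p[:,0],p[:,1]],p[:,2],rcond=None)[0]
print("top z",k[0],"slopes deg",np.degrees(k[1:]),cv2.minAreaRect(p[:,:2].astype(np.float32)))
print("y range",np.percentile(p[:,1],[1,99]),"x",np.percentile(p[:,0],[1,99]))
# front face (display): between rows
f=np.zeros((480,640),bool);f[255:340,255:385]=1
q=Q[f&(Q[...,2]>z0+5)&(Q[...,2]<z0+105)&(abs(Q[...,1]+13)<12)]
k=np.linalg.lstsq(np.c_[np.ones(len(q)),q[:,0],q[:,2]-z0],q[:,1],rcond=None)[0]
print("front y at top",k[0],"yaw slope deg",np.degrees(k[1]),"pitch deg",np.degrees(k[2]))
E
python3 gtool.py w7.npz; python3 go.py 0.53 -0.04 0.295 -81.3
```

```text
top z -77.7673183837174 slopes deg [-0.01713669 -2.29890803] ((-0.038311004638671875, 0.57391357421875), (62.001461029052734, 28.40277862548828), 0.2692357301712036)
y range [-12.76150681  13.59638252] x [-30.07882372  29.52704078]
front y at top -13.204375129111972 yaw slope deg 0.20516889745516617 pitch deg 0.3466498061317559
t 9.9667 pos [ 0.4533 -0.3369  0.2972] yaw -92.84 tilt [ 0.0045 -0.006 ] F [0.31 0.23 0.06] op 0.673 j [-36.6  17.5  11.1  83.1  -0.  146.2]
row [-0.3004 -0.0619  0.0012] [ -0.31  -0.29 -11.54] n>= 8
```

```bash
python3 go.py 0.5522 -0.0371 0.295 -81.3; python3 -m inch '[[-0.025,-0.005,0,0,0,-1.5,1],[-0.055,-0.013,0,0,0,-4,1],[-0.09,-0.021,0,0,0,-6,1],[-0.125,-0.031,0,0,0,-8,1],[-0.16,-0.041,0,0,0,-10,1]]'|grep -v rot;python3 go.py 0.5522 -0.0371 0.295 -81.3
```

```text
t 9.9667 pos [ 0.4533 -0.3369  0.2972] yaw -92.84 tilt [ 0.0045 -0.006 ] F [0.31 0.23 0.06] op 0.673 j [-36.6  17.5  11.1  83.1  -0.  146.2]
row [-0.3044 -0.084   0.0013] [ -0.31  -0.29 -11.54] n>= 8
clock: 10.38
eef_pos: [0.5009, -0.1771, 0.2928]
wrist_force: [1.9, 0.4, -1.9]
opening: 0.675
t 10.3833 pos [ 0.5009 -0.1771  0.2928] yaw -82.79 tilt [ 0.0016 -0.0008] F [ 1.87  0.39 -1.91] op 0.675 j [-1.940e+01  1.430e+01  5.900e+00  8.150e+01 -1.000e-01  1.534e+02]
row [-0.1325 -0.0684 -0.0023] [-0.04 -0.09 -1.49] n>= 4
```

```bash
python3 -m inch '[[-0.035,-0.018,-0.002,0,0,-0.5,1],[-0.07,-0.036,-0.002,0,0,-1,1],[-0.1,-0.052,-0.002,0,0,-1.5,1],[-0.12,-0.062,-0.002,0,0,-1.5,1],[-0.1325,-0.068,-0.002,0,0,-1.5,1]]'|grep -v rot;python3 -m inch '[[0,0,0,0,0,0,1],[0,0,0,0,0,0,1],[0,0,0,0,0,0,1],[0,0,0,0,0,0,1],[0,0,0,0,0,0,1]]'|grep -v rot;python3 -m inch '[[0,0,0,0,0,0,1],[0,0,0,0,0,0,1],[0,0,0,0,0,0,1]]'|grep -v rot;python3 go.py 0.5522 -0.0371 0.295 -81.3;python3 snap.py wrist w8
```

```text
clock: 10.8
eef_pos: [0.5525, -0.0359, 0.2944]
wrist_force: [-0.3, -0.1, -2.7]
opening: 0.674
clock: 11.22
eef_pos: [0.5519, -0.0399, 0.2949]
wrist_force: [-0.8, 0.1, -2.1]
opening: 0.674
clock: 11.47
eef_pos: [0.5522, -0.0392, 0.2948]
wrist_force: [-0.3, -0.4, -2.1]
opening: 0.67
t 11.4667 pos [ 0.5522 -0.0392  0.2948] yaw -81.39 tilt [ 0.0021 -0.0014] F [-0.25 -0.35 -2.11] op 0.67 j [-4.000e+00  1.660e+01  9.400e+00  8.270e+01 -1.000e-01  1.674e+02]
row [-0.002  -0.0003 -0.0002] [-0.08 -0.12 -0.09] n>= 1
```

View pics/w8.png

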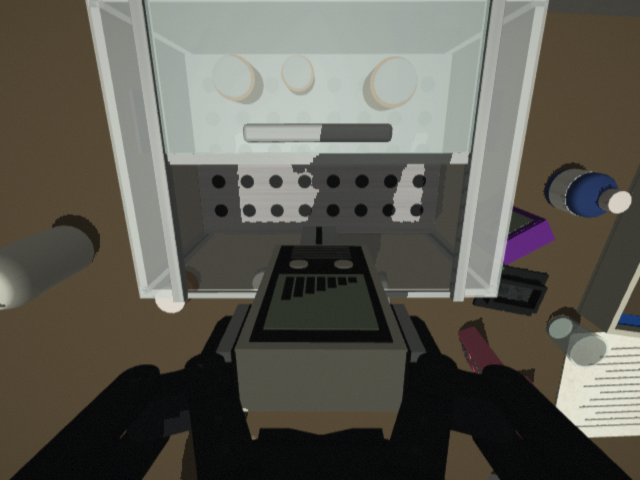

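```bash
python3 -m inch '[[-0.002,0,0.01,-0.1,-0.1,0,1],[-0.002,0,0.025,-0.1,-0.1,0,1],[-0.002,0,0.04,-0.1,-0.1,0,1],[-0.002,0,0.055,-0.1,-0.1,0,1],[-0.002,0,0.065,-0.1,-0.1,0,1]]'|grep -v rot;python3 -m inch '[[0,0,0.015,0,0,0,1],[0,0,0.03,0,0,0,1],[0,0,0.045,0,0,0,1],[0,0,0.06,0,0,0,1],[0,0,0.07,0,0,0,1]]'|grep -v rot;python3 go.py 0.5522 -0.0371 0.147 -81.3;
```

```text
clock: 11.93
eef_pos: [0.5511, -0.0366, 0.2275]
wrist_force: [-0.6, -0.6, -1.5]
opening: 0.673
clock: 12.35
eef_pos: [0.5511, -0.0367, 0.1579]
wrist_force: [-0.0, -0.2, -2.6]
opening: 0.674
t 12.35 pos [ 0.5511 -0.0367  0.1579] yaw -81.33 tilt [-0.0002  0.0024] F [-0.   -0.23 -2.63] op 0.674 j [ -3.8  18.7  -8.   63.5  -0.  167.5]
row [ 0.0006 -0.001   0.0109] [ 0.14  0.01 -0.03] n>= 1
```

```bash
python3 -m inch '[[0,0,0.004,0,0,0,1],[0,0,0.008,0,0,0,1],[0,0,0.009,0,0,0,1],[0,0,0.009,0,0,0,1],[0,0,0.009,0,0,0,1]]'|grep -v rot;python3 -m inch '[[0,0,0,0,0,0,1],[0,0,0,0,0,0,1],[0,0,0,0,0,0,1]]'|grep -v rot;python3 go.py 0.5522 -0.0371 0.147 -81.3;python3 snap.py wrist w9; python3 gtool.py w9.npz
```

```text
clock: 12.77
eef_pos: [0.5527, -0.0368, 0.1515]
wrist_force: [-0.1, -0.9, -0.4]
opening: 0.672
clock: 13.02
eef_pos: [0.5524, -0.0369, 0.1512]
wrist_force: [0.1, 0.9, -1.5]
opening: 0.674
t 13.0167 pos [ 0.5524 -0.0369  0.1512] yaw -81.34 tilt [ 0.0004 -0.0005] F [ 0.14  0.9  -1.54] op 0.674 j [ -3.8  18.9  -8.7  62.4  -0.  167.5]
row [0.0002 0.0003 0.0042] [-0.03 -0.03 -0.04] n>= 1
top z -79.30325185765459 slopes deg [-0.10280257 -2.07811064] ((0.009765625, -0.039620399475097656), (28.484569549560547, 62.00044250488281), 89.94232940673828)
y range [-13.37866344  12.95449206] x [-30.39687793  29.81305108]
front y at top -13.830927601330542 yaw slope deg 0.1992944305582184 pitch deg 0.2251974805759551
```

View pics/w9.png

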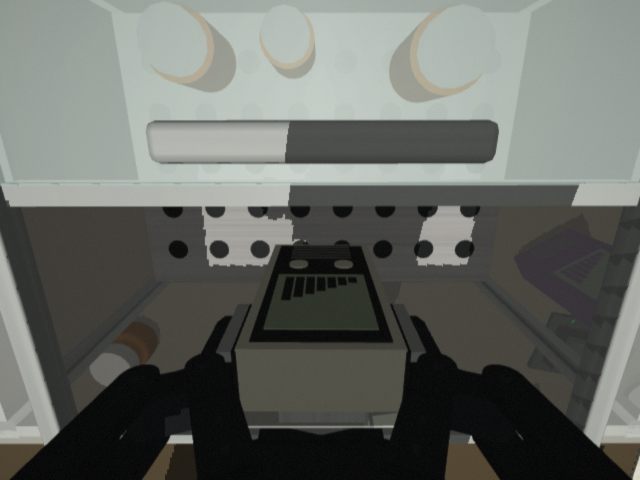

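```bash
cat > railt.py <<'E'
import sys
from h import *
from workcell import arm
c=load(sys.argv[1]);s=arm.sense();E=s["eef_rot"];t=s["eef_pos"]
P=cloud(c);Q=((P-t)@E)*1000
m=np.zeros((480,640),bool);m[405:435,260:400]=1
m&=(abs(P[...,2]-.202)<.004)&(abs(Q[...,0])<24)
for v in range(405,435):
    q=Q[v][m[v]]
    if len(q)>8:print(v,np.nonzero(m[v])[0][[0,-1]],q[[0,-1],0].round(1),"mid",q[[0,-1],0].mean().round(2),"y",np.median(q[:,1]).round(1))
cv2.imwrite("pics/"+sys.argv[1][:-4]+"c.png",cv2.convertScaleAbs(cv2.resize(c["im"][330:450,250:400,::-1],None,fx=5,fy=5,interpolation=2),alpha=2.2,beta=20))
E
python3 railt.py w9.npz
```

```text
411 [279 365] [-19.5  19.8] mid 0.15 y 40.6
412 [279 365] [-19.5  20. ] mid 0.25 y 41.2
413 [279 365] [-19.6  20.1] mid 0.26 y 41.8
414 [279 370] [-19.5  23.1] mid 1.79 y 42.4
415 [271 370] [-23.8  23. ] mid -0.4 y 43.0
416 [271 371] [-23.9  23.4] mid -0.21 y 43.5
417 [271 372] [-23.8  23.8] mid 0.01 y 44.1
418 [271 372] [-23.9  24. ] mid 0.01 y 44.8
419 [271 372] [-23.6  23.7] mid 0.02 y 45.4
420 [270 372] [-23.9  23.7] mid -0.09 y 45.9
421 [271 372] [-23.5  23.7] mid 0.07 y 46.5
422 [270 373] [-23.8  23.7] mid -0.06 y 46.8
423 [270 373] [-24.  24.] mid 0.01 y 46.9
424 [270 373] [-23.7  23.9] mid 0.13 y 46.9
425 [270 373] [-23.8  23.9] mid 0.04 y 46.8
426 [270 373] [-23.7  23.7] mid 0.04 y 47.3
427 [270 373] [-23.7  23.9] mid 0.09 y 48.0
428 [293 348] [-13.   12.2] mid -0.42 y 47.9
429 [297 344] [-11.2  10.4] mid -0.42 y 47.9
430 [303 338] [-8.5  7.6] mid -0.43 y 48.3
```

View pics/w9c.png

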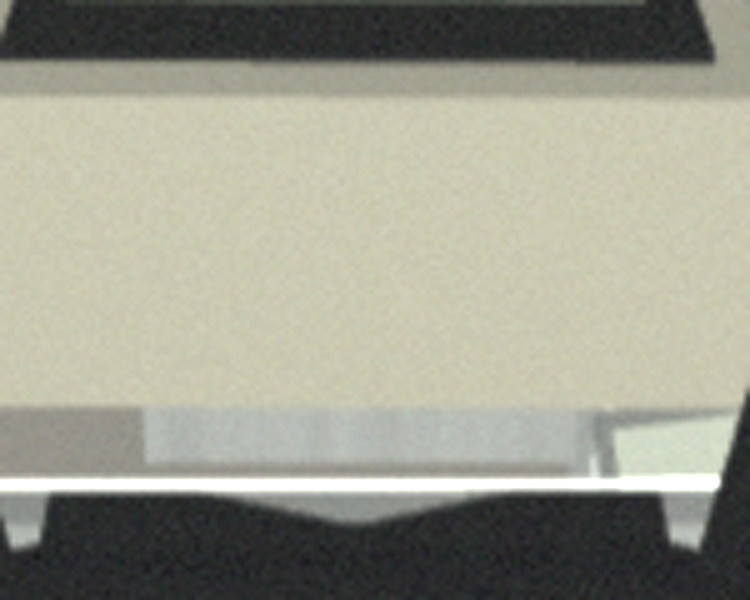

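```bash
python3 -m inch '[[0,0.001,0.002,0,0,0,1],[0,0.003,0.004,0,0,0,1],[0,0.005,0.004,0,0,0,1],[0,0.006,0.004,0,0,0,1],[0,0.007,0.004,0,0,0,1]]'|grep -v rot;python3 -m inch '[[0,0,0,0,0,0,1],[0,0,0,0,0,0,1],[0,0,0,0,0,0,1],[0,0,0,0,0,0,1],[0,0,0,0,0,0,1]]'|grep -v rot; cat > rel.py <<'E'
import numpy as np
from workcell import arm
s=arm.sense();E=s["eef_rot"];W=np.array([0.5201,-0.0420]);n=np.array([np.cos(np.radians(8.7)),np.sin(np.radians(8.7))]);t=np.array([-n[1],n[0]])
d=s["eef_pos"][:2]-W;F=s["wrist_force"]
print("clk %.2f standoff(back-face) %.2f lat %.2f z %.2f yaw %.2f | Fn %.2f Ft %.2f Fz %.2f | tilt %s op %.3f tau %s"%(s["clock"],d@n*1e3-13,d@t*1e3,s["eef_pos"][2]*1e3,np.degrees(np.arctan2(E[1,0],E[0,0])),F[:2]@n,F[:2]@t,F[2],(E[2,:2]*57.3).round(2),s["opening"],s["wrist_torque"].round(2)))
E
python3 rel.py
```

```text
clock: 13.48
eef_pos: [0.5448, -0.0379, 0.1467]
wrist_force: [-0.1, 0.1, -1.8]
opening: 0.669
clock: 13.9
eef_pos: [0.5453, -0.0379, 0.1468]
wrist_force: [-0.3, -0.3, -1.2]
opening: 0.671
clk 13.90 standoff(back-face) 12.55 lat 0.27 z 146.80 yaw -81.34 | Fn -0.33 Ft -0.21 Fz -1.17 | tilt [0.02 0.01] op 0.671 tau [ 0.04  0.03 -0.02]
```

```bash
python3 -m inch '[[0,0.0007,0,0,0,0,1],[0,0.0014,0,0,0,0,1],[0,0.002,0,0,0,0,1],[0,0.002,0,0,0,0,1]]'>/dev/null; python3 rel.py; python3 -m inch '[[0,0.0005,0,0,0,0,1],[0,0.0005,0,0,0,0,1]]' >/dev/null; python3 rel.py; python3 -m inch '[[0,0.0005,0,0,0,0,1],[0,0.0005,0,0,0,0,1]]' >/dev/null; python3 rel.py
```

```text
clk 14.23 standoff(back-face) 10.23 lat 0.29 z 146.75 yaw -81.34 | Fn -0.33 Ft 0.34 Fz -0.97 | tilt [0.02 0.03] op 0.670 tau [-0.02  0.02 -0.01]
clk 14.40 standoff(back-face) 9.80 lat 0.27 z 146.79 yaw -81.34 | Fn -0.42 Ft 0.59 Fz -2.18 | tilt [0.02 0.02] op 0.672 tau [-0.    0.01  0.04]
clk 14.57 standoff(back-face) 9.73 lat 0.25 z 146.83 yaw -81.34 | Fn 0.31 Ft -0.15 Fz -3.35 | tilt [ 0.02 -0.02] op 0.670 tau [ 0.03 -0.2   0.01]
```

```bash
python3 -m inch '[[0,0.0005,0,0,0,0,1],[0,0.0005,0,0,0,0,1]]' >/dev/null; python3 rel.py; python3 -m inch '[[0,0,0,0,0,0,1],[0,0,0,0,0,0,1]]' >/dev/null; python3 rel.py
```

```text
clk 14.73 standoff(back-face) 9.65 lat 0.24 z 146.86 yaw -81.33 | Fn 1.93 Ft 0.12 Fz -2.65 | tilt [ 0.02 -0.06] op 0.669 tau [ 0.11 -0.5   0.01]
clk 14.90 standoff(back-face) 9.65 lat 0.27 z 146.89 yaw -81.33 | Fn 2.53 Ft -0.62 Fz -2.91 | tilt [ 0.02 -0.05] op 0.666 tau [ 0.15 -0.65  0.03]
```

```bash
for i in 1 2 3 4; do python3 -m inch '[[0,0,0.001,0,0,0,1],[0,0,0.002,0,0,0,1]]' >/dev/null; python3 rel.py; done
```

```text
clk 15.07 standoff(back-face) 9.68 lat 0.15 z 145.25 yaw -81.33 | Fn 2.05 Ft -0.68 Fz 0.95 | tilt [ 0.04 -0.07] op 0.674 tau [ 0.09 -0.54 -0.  ]
clk 15.23 standoff(back-face) 9.67 lat 0.13 z 143.17 yaw -81.33 | Fn 3.21 Ft -0.43 Fz 0.53 | tilt [ 0.04 -0.07] op 0.671 tau [ 0.09 -0.67  0.01]
clk 15.40 standoff(back-face) 9.64 lat 0.14 z 141.05 yaw -81.34 | Fn 3.87 Ft -0.69 Fz 0.39 | tilt [ 0.03 -0.06] op 0.670 tau [ 0.13 -0.8  -0.02]
clk 15.57 standoff(back-face) 9.61 lat 0.16 z 138.99 yaw -81.34 | Fn 4.02 Ft -0.56 Fz 1.40 | tilt [ 0.03 -0.06] op 0.674 tau [ 0.1  -0.89  0.04]
```

Sliding with about 4 N; continue toward the expected entry height in finer steps.

```bash
for i in 1 2 3 4; do python3 -m inch '[[0,0,0.0006,0,0,0,1],[0,0,0.0012,0,0,0,1]]' >/dev/null; python3 rel.py; done
```

```text
clk 15.73 standoff(back-face) 9.60 lat 0.17 z 137.83 yaw -81.34 | Fn 4.38 Ft 0.37 Fz 1.18 | tilt [ 0.03 -0.06] op 0.675 tau [ 0.15 -0.99  0.01]
clk 15.90 standoff(back-face) 9.55 lat 0.19 z 136.62 yaw -81.34 | Fn 4.87 Ft -0.29 Fz 1.58 | tilt [ 0.03 -0.05] op 0.671 tau [ 0.15 -1.12  0.06]
clk 16.07 standoff(back-face) 9.48 lat 0.21 z 135.41 yaw -81.34 | Fn 3.99 Ft 0.04 Fz 1.17 | tilt [ 0.03 -0.04] op 0.673 tau [ 0.15 -1.02 -0.07]
clk 16.23 standoff(back-face) 9.42 lat 0.21 z 134.20 yaw -81.34 | Fn 5.11 Ft 0.83 Fz 1.70 | tilt [ 0.03 -0.04] op 0.672 tau [ 0.15 -1.08 -0.01]
```

```bash
for i in 1 2 3; do python3 -m inch '[[0,0,0.0005,0,0,0,1],[0,0,0.001,0,0,0,1]]' >/dev/null; python3 rel.py; done
```

```text
clk 16.40 standoff(back-face) 9.15 lat 0.22 z 133.08 yaw -81.34 | Fn 4.63 Ft -0.63 Fz 2.04 | tilt [ 0.02 -0.01] op 0.674 tau [ 0.11 -1.02  0.05]
clk 16.57 standoff(back-face) 6.16 lat 0.58 z 130.90 yaw -81.34 | Fn -0.60 Ft -0.21 Fz -1.91 | tilt [-0.01  0.33] op 0.669 tau [-0.02  0.    0.01]
clk 16.73 standoff(back-face) 6.38 lat 0.63 z 129.67 yaw -81.34 | Fn 0.15 Ft 0.01 Fz -1.14 | tilt [-0.03  0.3 ] op 0.672 tau [-0.01 -0.02  0.02]
```

```bash
python3 -m inch '[[0,0.001,-0.0006,0,0,0,1],[0,0.002,-0.0006,0,0,0,1]]' >/dev/null; python3 rel.py;python3 -m inch '[[0,0.001,0,0,0,0,1],[0,0.002,0,0,0,0,1]]' >/dev/null; python3 rel.py
```

```text
clk 16.90 standoff(back-face) 5.87 lat 0.39 z 131.06 yaw -81.34 | Fn -0.40 Ft 0.44 Fz -1.62 | tilt [0.   0.13] op 0.672 tau [ 0.05 -0.05 -0.  ]
clk 17.07 standoff(back-face) 4.52 lat 0.28 z 131.50 yaw -81.34 | Fn -0.09 Ft -0.30 Fz -1.76 | tilt [0.02 0.05] op 0.671 tau [-0.01 -0.03  0.02]
```

```bash
python3 -m inch '[[0,0.001,0.0005,0,0,0,1],[0,0.0015,0.0007,0,0,0,1]]' >/dev/null; python3 rel.py;python3 -m inch '[[0,0.001,0,0,0,0,1],[0,0.0015,0,0,0,0,1]]' >/dev/null; python3 rel.py
```

```text
clk 17.23 standoff(back-face) 3.15 lat 0.28 z 130.87 yaw -81.34 | Fn -0.23 Ft -0.64 Fz -2.04 | tilt [0.02 0.03] op 0.671 tau [0.08 0.07 0.06]
clk 17.40 standoff(back-face) 1.74 lat 0.28 z 130.88 yaw -81.34 | Fn -0.60 Ft -0.53 Fz -1.80 | tilt [0.02 0.03] op 0.669 tau [ 0.02  0.01 -0.  ]
```

```bash
python3 -m inch '[[0,0.0005,0,0,0,0,1],[0,0.001,0,0,0,0,1]]' >/dev/null; python3 rel.py;python3 -m inch '[[0,0.0005,0,0,0,0,1],[0,0.0007,0,0,0,0,1]]' >/dev/null; python3 rel.py
```

```text
clk 17.57 standoff(back-face) 0.90 lat 0.28 z 130.90 yaw -81.34 | Fn 0.11 Ft 0.62 Fz -2.06 | tilt [0.02 0.02] op 0.675 tau [0.02 0.02 0.02]
clk 17.73 standoff(back-face) 0.37 lat 0.27 z 130.92 yaw -81.34 | Fn 0.43 Ft 0.25 Fz -1.74 | tilt [ 0.02 -0.  ] op 0.671 tau [ 0.02 -0.14  0.01]
```

```bash
for i in 1 2 3 4; do python3 -m inch '[[0,0,0.001,0,0,0,1],[0,0,0.002,0,0,0,1]]' >/dev/null; python3 rel.py; done
```

```text
clk 17.90 standoff(back-face) 0.37 lat 0.25 z 128.89 yaw -81.33 | Fn -0.24 Ft 0.17 Fz -1.16 | tilt [0.02 0.  ] op 0.673 tau [-0.07 -0.04  0.02]
clk 18.07 standoff(back-face) 0.38 lat 0.25 z 126.80 yaw -81.34 | Fn 0.86 Ft 0.29 Fz -1.77 | tilt [0.02 0.  ] op 0.670 tau [-0.02 -0.13  0.03]
clk 18.23 standoff(back-face) 0.36 lat 0.26 z 124.80 yaw -81.34 | Fn 0.22 Ft -0.12 Fz -0.18 | tilt [0.02 0.01] op 0.670 tau [-0.01 -0.12  0.03]
clk 18.40 standoff(back-face) 0.38 lat 0.25 z 122.83 yaw -81.33 | Fn 0.78 Ft 0.12 Fz -1.01 | tilt [0.02 0.  ] op 0.674 tau [ 0.06 -0.15  0.03]
```

```bash
for i in 1 2 3 4; do python3 -m inch '[[0,0,0.001,0,0,0,1],[0,0,0.002,0,0,0,1]]' >/dev/null; python3 rel.py; done
```

```text
clk 18.57 standoff(back-face) 0.36 lat 0.27 z 120.82 yaw -81.34 | Fn 0.80 Ft -0.43 Fz -1.08 | tilt [0.02 0.01] op 0.672 tau [ 0.   -0.24  0.02]
clk 18.73 standoff(back-face) 0.37 lat 0.26 z 118.84 yaw -81.34 | Fn 1.03 Ft -0.47 Fz -1.19 | tilt [0.02 0.  ] op 0.673 tau [ 0.04 -0.19 -0.  ]
clk 18.90 standoff(back-face) 0.35 lat 0.26 z 116.84 yaw -81.34 | Fn 1.88 Ft -0.90 Fz -1.61 | tilt [0.02 0.  ] op 0.675 tau [ 0.05 -0.22  0.04]
clk 19.07 standoff(back-face) 0.35 lat 0.26 z 114.83 yaw -81.34 | Fn 0.35 Ft 0.59 Fz -1.26 | tilt [0.02 0.  ] op 0.673 tau [ 0.02 -0.27 -0.  ]
```

Now single small steps until it seats (expected near z ≈ 111 mm).

```bash
for i in 1 2 3; do python3 -m inch '[[0,0,0.0005,0,0,0,1],[0,0,0.0008,0,0,0,1]]' >/dev/null; python3 rel.py; done
```

```text
clk 19.23 standoff(back-face) 0.33 lat 0.28 z 114.03 yaw -81.34 | Fn 1.52 Ft -0.41 Fz -1.16 | tilt [0.02 0.01] op 0.670 tau [ 0.06 -0.29  0.09]
clk 19.40 standoff(back-face) 0.34 lat 0.28 z 113.31 yaw -81.33 | Fn 0.82 Ft -0.20 Fz -0.72 | tilt [0.02 0.01] op 0.674 tau [-0.01 -0.31  0.  ]
clk 19.57 standoff(back-face) 0.34 lat 0.26 z 112.50 yaw -81.34 | Fn 0.98 Ft 0.45 Fz -0.97 | tilt [0.02 0.  ] op 0.672 tau [ 0.03 -0.28  0.06]
```

```bash
for i in 1 2; do python3 -m inch '[[0,0,0.0003,0,0,0,1],[0,0,0.0006,0,0,0,1]]' >/dev/null; python3 rel.py; done
```

```text
clk 19.73 standoff(back-face) 0.31 lat 0.28 z 111.90 yaw -81.33 | Fn 0.63 Ft 0.70 Fz -0.23 | tilt [0.02 0.01] op 0.675 tau [ 0.06 -0.33 -0.04]
clk 19.90 standoff(back-face) 0.30 lat 0.27 z 111.28 yaw -81.34 | Fn 1.31 Ft 0.19 Fz -1.90 | tilt [0.02 0.01] op 0.672 tau [ 0.05 -0.36  0.07]
```

```bash
for i in 1 2; do python3 -m inch '[[0,0,0.0003,0,0,0,1],[0,0,0.0006,0,0,0,1]]' >/dev/null; python3 rel.py; done
```

```text
clk 20.07 standoff(back-face) 0.33 lat 0.26 z 110.73 yaw -81.33 | Fn 0.28 Ft 1.12 Fz 1.26 | tilt [0.02 0.01] op 0.672 tau [ 0.05 -0.33 -0.02]
clk 20.23 standoff(back-face) 0.40 lat 0.25 z 110.48 yaw -81.34 | Fn -0.17 Ft 0.73 Fz 3.34 | tilt [ 0.02 -0.01] op 0.672 tau [ 0.06 -0.12 -0.03]
```

```bash
python3 -m inch '[[0,0,0.0003,0,0,0,1],[0,0,0.0003,0,0,0,1],[0,0,0.0003,0,0,0,1]]' >/dev/null; python3 rel.py; python3 snap.py wrist w10; python3 snap.py top t10; python3 snap.py side s10;  python3 -c "
import cv2
a=cv2.imread('pics/t10.png');cv2.imwrite('pics/t10c.png',cv2.resize(a[100:245,260:420],None,fx=4,fy=4,interpolation=2))
a=cv2.imread('pics/s10.png');cv2.imwrite('pics/s10c.png',cv2.resize(a[150:330,270:470],None,fx=3.2,fy=3.2,interpolation=2))"
```

```text
clk 20.48 standoff(back-face) 0.42 lat 0.22 z 110.33 yaw -81.34 | Fn 0.43 Ft 1.24 Fz 5.50 | tilt [ 0.03 -0.02] op 0.670 tau [0.08 0.01 0.05]
```

View pics/s10c.png

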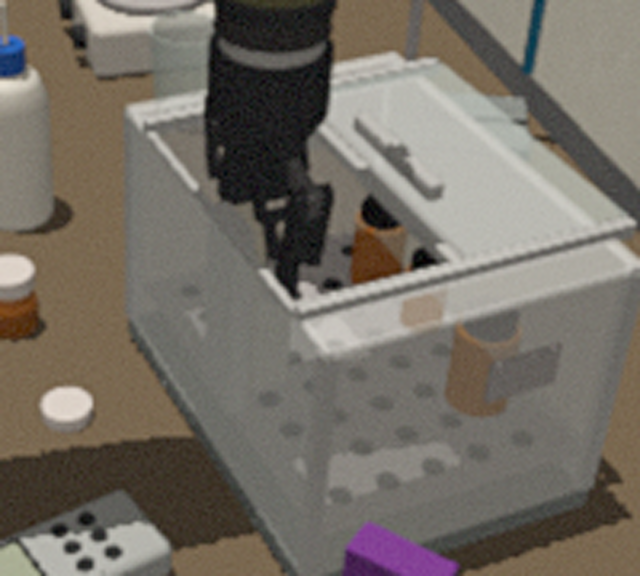

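View pics/w10.png

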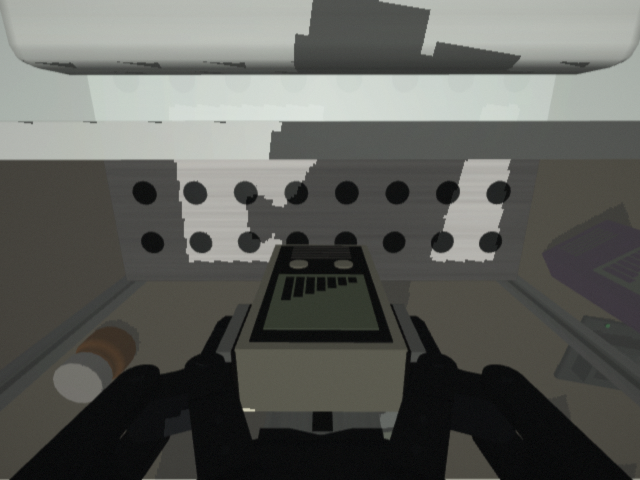

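```bash
python3 -m inch '[[0,0,-0.0004,0,0,0,1],[0,0,-0.0007,0,0,0,1],[0,0,-0.0007,0,0,0,1]]' >/dev/null; python3 rel.py
```

```text
clk 20.88 standoff(back-face) 0.35 lat 0.23 z 110.47 yaw -81.34 | Fn 1.80 Ft -0.37 Fz 3.35 | tilt [0.02 0.01] op 0.672 tau [ 0.06 -0.23  0.04]
```

```bash
python3 -m inch '[[0,0,0,0,0,0,0.3],[0,0,0,0,0,0,0.25],[0,0,0,0,0,0,0.25]]' >/dev/null; python3 rel.py; python3 -m inch '[[0,0,0,0,0,0,0.2],[0,0,0,0,0,0,0.2],[0,0,0,0,0,0,0.1],[0,0,0,0,0,0,0.1],[0,0,0,0,0,0,0.1]]' >/dev/null; python3 rel.py; python3 snap.py wrist w11; python3 gtool.py w11.npz
```

```text
clk 21.13 standoff(back-face) -0.72 lat 0.38 z 109.85 yaw -81.34 | Fn -0.01 Ft 0.38 Fz 0.00 | tilt [0.   0.13] op 0.754 tau [-0.03 -0.06  0.02]
clk 21.55 standoff(back-face) 0.21 lat 0.27 z 110.46 yaw -81.34 | Fn -0.23 Ft 0.02 Fz -0.12 | tilt [0.02 0.02] op 0.900 tau [-0.01  0.03  0.01]
top z -79.5400435004425 slopes deg [-0.15136842 -3.43842494] ((-0.5805854797363281, 0.3769197463989258), (58.459808349609375, 29.146751403808594), 0.3334326148033142)
y range [-13.17854494  14.08416812] x [-29.04387094  27.70459839]
front y at top -13.619283700351046 yaw slope deg -0.041358597825217815 pitch deg 0.10579903445519395
```

View pics/w11.png

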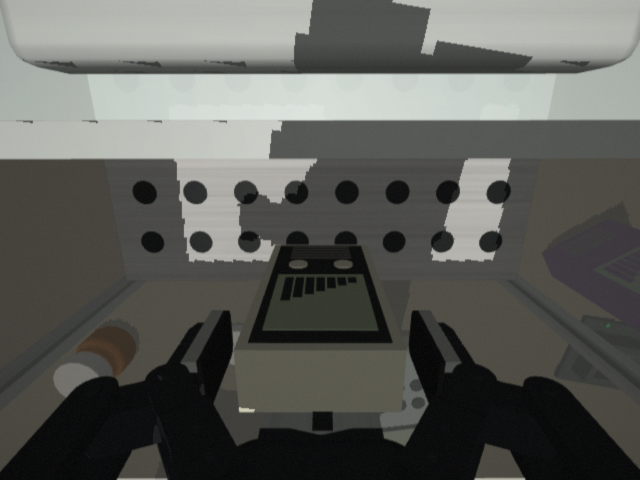

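```bash
python3 -m inch '[[0,0,0,0,0,0,0],[0,0,-0.004,0,0,0,0],[0,0,-0.01,0,0,0,0],[0,0,-0.018,0,0,0,0],[0,0,-0.026,0,0,0,0]]' >/dev/null; python3 rel.py; python3 -m inch '[[0,0,-0.02,0,0,0,0],[0,0,-0.04,0,0,0,0],[0,0,-0.06,0,0,0,0],[0,0,-0.08,0,0,0,0],[0,0,-0.1,0,0,0,0]]' >/dev/null; python3 rel.py
```

```text
clk 22.02 standoff(back-face) 0.34 lat 0.27 z 137.44 yaw -81.33 | Fn -1.31 Ft -0.02 Fz 0.19 | tilt [0.02 0.  ] op 1.002 tau [-0.02 -0.01  0.  ]
clk 22.43 standoff(back-face) 0.37 lat 0.28 z 238.59 yaw -81.34 | Fn -0.53 Ft 0.72 Fz -0.00 | tilt [ 0.03 -0.05] op 1.001 tau [ 0.03 -0.01 -0.04]
```

```bash
python3 -m inch '[[0,-0.015,-0.02,0,0,0,0],[0,-0.03,-0.03,0,0,0,0],[0,-0.045,-0.03,0,0,0,0],[0,-0.06,-0.03,0,0,0,0],[0,-0.06,-0.03,0,0,0,0]]' >/dev/null; python3 -m inch '[[0,0,0,0,0,0,0],[0,0,0,0,0,0,0],[0,0,0,0,0,0,0],[0,0,0,0,0,0,0],[0,0,0,0,0,0,0]]' >/dev/null; python3 rel.py; python3 snap.py wrist w12; python3 snap.py top t12; python3 - <<'E'
from h import *
W=np.array([0.5201,-0.0420]);a=np.radians(8.7);R=np.array([[np.cos(a),-np.sin(a)],[np.sin(a),np.cos(a)]])
for f in("w12.npz","t12.npz"):
    c=load(f);P=cloud(c);L=np.dstack([(P[...,:2]-W)@R*1e3,P[...,2]*1e3])
    m=(L[...,0]>-3)&(L[...,0]<32)&(abs(L[...,1])<40)&(abs(L[...,2]-189)<7)
    q=L[m];z0=np.median(q[:,2]);q=q[abs(q[:,2]-z0)<3];print(f,len(q),"top z",z0,"x",np.percentile(q[:,0],[1,99]),"y",np.percentile(q[:,1],[1,99]),cv2.minAreaRect(q[:,:2].astype(np.float32)))
    m=(L[...,0]>20)&(L[...,0]<32)&(abs(L[...,1])<24)&(L[...,2]>95)&(L[...,2]<183)
    q=L[m]
    if len(q)>50:
        k=np.linalg.lstsq(np.c_[np.ones(len(q)),q[:,1],q[:,2]-133],q[:,0],rcond=None)[0];print(" front x",k[0],"yaw/pitch deg",np.degrees(k[1:]))
E
```

```text
clk 23.27 standoff(back-face) 59.64 lat 0.27 z 266.74 yaw -81.35 | Fn -0.18 Ft 0.24 Fz 0.79 | tilt [0.02 0.02] op 0.998 tau [ 0.02 -0.01 -0.01]
w12.npz 2198 top z 189.92711064245321 x [-0.47777507 26.32513103] y [-27.60391933  29.2242482 ] ((13.248922348022461, 0.7300567626953125), (28.612791061401367, 58.164485931396484), 0.41753318905830383)
 front x 27.113084263591816 yaw/pitch deg [0.14152268 0.12343707]
  return _methods._mean(a, axis=axis, dtype=dtype,
  ret = ret.dtype.type(ret / rcount)
Traceback (most recent call last):
IndexError: index -1 is out of bounds for axis 0 with size 0
```

View pics/w12.png

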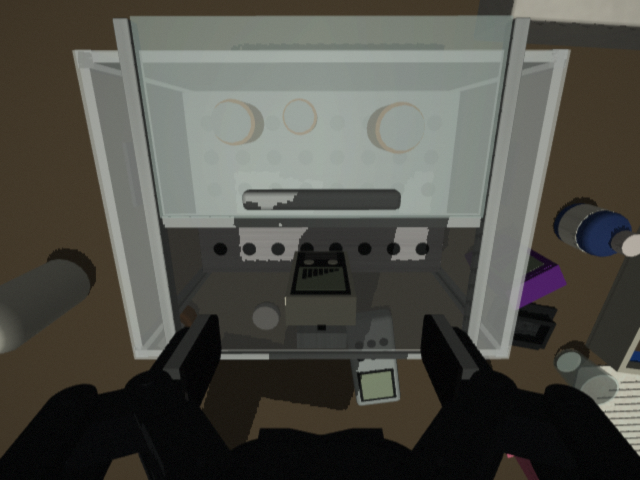

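```bash
python3 - <<'E'
from workcell import arm
print(arm.finish_job())
E
```

```text
the job is handed in; nothing more can be done
None
```

The hygrometer is hanging on the stud, seated and let go with the display facing into the cabinet. I handed the job in at about 23 s of the 67 s allowed; no verdict is reported.

**What I did:**
- I lifted it from the cradle and lowered it through the hatch.
- I felt the stud head on the plain back at 2–5 N and slid down until the head dropped into the keyhole.
- I closed up to the rail and slid down about 20 mm, until the stud carried it (wrist force up to about +5.5 N).
- I eased that load, opened the fingers and backed the hand straight out above the cabinet.

**Last checks (wrist camera and depth, hand clear):**

| Check | Measured | Allowed |
|---|---|---|
| Centre from rail face (x) | about 13.2 mm | 10 to 17.5 mm |
| Off the rail's middle line (y) | about 0.7 mm | within 5 mm |
| Centre below rail origin (z) | about 36 mm | 19 to 48 mm |
| Pitch (lean toward or away from the rail) | about 0.1° | 0.12 rad (about 6.9°) |
| Square to rail | about 0.1° | 0.15 rad (about 8.6°) |

In the camera views the hygrometer did not move when released. The wrist force stayed within its noise of zero (0.8 N or less), so the hand is touching nothing.

**What failed or disagreed:**
- **First grasp missed:** the fingers closed about 9 mm above the hygrometer. By the cameras, the fingertips end about 43 mm behind the reported tool point. I reopened, went 45 mm lower and gripped it there. Nothing was disturbed.
- **Stud height:** the wrist camera put the stud at about 168 mm, and where it seated implied about 166–167 mm. That is within the 2 mm calibration.
- **Top-camera check failed:** it found no points on the hygrometer, probably because the arm was in the way, so the final position rests on the wrist camera alone.
- **Not checked:** I did not measure the bystanders again. In the last wrist picture those in view look unmoved.

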